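# Close the pressure canner square

## Task

Close the pressure canner: wind its lid down with the two black clamp knobs, turning them clockwise by turns in small steps so that the lid stays level and never cocks, until it sits level and evenly snug on its sealing ring, each knob about an eighth of a turn past the point where the ring begins to resist - firm, not over-tightened. Then set the steel regulator weight upright and fully down over the vent pipe on the lid. Leave the spice jar and the other jars beside it where they are.

Things in the scene. Friction and masses are not known exactly. Their poses are not given: they have to be found in the camera images.
- canner: pot of the pressure canner, cast aluminium, heavy, 186 mm across, rim 104 mm high; an upright stud 115 mm to its left (+y) and right (-y), black loop handles in front and behind (to 122 mm out). A springy black sealing ring, 158 mm across, lies in its mouth; rings differ: a level lid first touches it 3.5 to 9 mm above the rim, which must be felt. Origin: centre of the underside; z up
- lid: cast aluminium lid, 186 mm across, on two captive clamp knobs over the pot's mouth; it can only sink and rock about its x. Origin: centre of its flat underside, axes as the pot's. Flange and lugs 12 mm thick; on top a black handle (along y, 51 mm high), a dial 52 mm behind it, the vent pipe 50 mm before it. Rocked over 0.02 rad it is cocked; at 0.03 rad it binds in the pot
- knob_left_grip (a point): point on the axis of the left (+y) clamp knob at the height to grip, 31 mm above the lid's lug. The knob is black, fluted and round, 44 mm across, its grip 30 mm high from 16 mm below to 14 mm above this point, axis upright, 115 mm from the lid's centre; it can be gripped at any yaw
- knob_right_grip (a point): the same point of the right (-y) clamp knob
- knob_left (a joint): turn of the left knob, rad, 0 (backed off) to 6.3, growing clockwise from above. Knob and its end of the lid sink 2.5 mm per rad. Screw friction of 0.5 N m opposes either way of turning and holds it where left; on the ring (54 N per mm at each end) a torque that works to unscrew it is added, 0.34 N m per rad if both ends sink. Right is 0.785 rad past first touch: 0.265 N m, 105 N an end
- knob_right (a joint): the same for the right knob (also growing clockwise from above)
- vent_seat (a point): the shoulder on the lid that the regulator weight comes to rest on: centre of the 26 mm wide round steel shoulder from which the vent pipe (9 mm thick, tapered tip, 21 mm tall) stands up; 50 mm in front of the lid's centre, 30 mm above its underside
- weight: the regulator weight, a plain steel cylinder 36 mm across and 36 mm high (with a flat black button on top, 40 mm in all), 120 g, standing upright on the worktop near its front edge, left of the pot. Origin: centre of the underside, where a 13 mm wide, 24 mm deep blind bore opens
- paprika: spice jar with a yellow cap, 42 mm wide, 106 mm high, standing between the weight and the other jars, near the pot's left knob; bystander. Origin: centre of its underside
- honey_jar: round jar with a red lid, 66 mm wide, 100 mm high, standing farther back, behind the spice jar; bystander. Origin: centre of its underside
- coffee_jar: large jar with a black lid, 84 mm wide, 140 mm high, standing left of the red-lidded jar; bystander. Origin: centre of its underside
Mind the look-alikes: they are no part of the job. What is meant by the weight is not green, and is the smaller of those in its own colour.

How it is judged:
By the outcome, as a careful person would: the job done as asked, in the order asked, and still so for the second after the job is handed in, with the robot touching nothing.
It also fails if it takes over 72 s, if anything falls off the work surface, if the arm or the gripper's body presses on something with over 40 N, if the wrist force passes 120 N, or if a joint passes its speed limit or range.

## Robot

A 7-joint arm with a two-finger parallel gripper is mounted at the origin on a cart in front of the work surface, level with it; the furniture and walls round the work are solid. World frame = base frame: x ahead of the robot, y to its left, z up, the work surface at z = 0. Lengths are in mm, angles in rad, forces in N, time in s.
With the tool pointing down it reaches from about 400 to 875 mm from the base axis. Payload 4.4 kg.
Tool frame: the origin (TCP) lies at the very end of the fingers, on their centre line; the grasp point (between the pads) lies 19 mm behind it; z points along the fingers, y is the direction in which the jaws open and shut (so a half turn about z gives the same grasp; the last joint's range is limited). The gripper opens to 85 mm and grips with 20 to 120 N. Pads are 22 mm wide; open, the fingers measure 114 mm over their backs; the gripper's body (76 mm by 85 mm) begins 54 mm behind the grasp point. The pads swing forward as they close: fully open they stand 13 mm farther back than shut.
Start: joints at [1.147, 0.628, 0.038, 1.517, -0.027, 0.996, -0.02], TCP at [227.667, -608.839, 231.313] pointing down, gripper open.
Joint ranges: [-3.06, 3.06], [-0.37, 2.12], [-1.25, 1.32], [0.18, 2.47], [-1.1, 4.24], [0.23, 1.98], [-2.94, 2.94]. Speed limits (rad/s): [2.57, 2.57, 3.14, 3.14, 3.14, 3.14, 3.14].

## Interface

Orientations are given as [roll, pitch, yaw] about the fixed x, y, z axes, in that order (R = Rz(yaw) Ry(pitch) Rx(roll)).
In Python, from cell import ctrl gives the robot as it stands.
- The arm moves only by the shell command python3 -m crank 'ROWS' [OPENING]. ROWS is JSON, a list that holds one entry, the list of rows, each a list of 6 numbers: the shift along the tool's x, y, z in units of 30 mm (1.0 is 30 mm), then the turn, a rotation vector about the tool's x, y, z in units of 6 degrees (1.0 is 6 degrees). In form: [[[tx, ty, tz, rx, ry, rz], ...]]. A call has 1 to 12 rows; each row shifts and turns the pose as measured when the row begins, along the tool's axes as they then stand; what a row does not reach is not made up. A row lasts 1/12 s, in which the tool goes at most 41.7 mm and 7.16 degrees, less where a joint would pass 70% of its speed; a pose out of reach is approached as far as the arm can. A call is refused whole if a number of a shift passes 1 or a number of a turn 1, either way. A call with a gripper value outside its range is refused whole. OPENING is the gripper command: -1 is fully open, 1 is shut, values between are in proportion, set as the call begins (- or left out, the last holds). The fingers move at their own pace and stop on an object; the grip force is fixed at half the most. Time passes only in rows, so rows that do not move let the fingers close. It gives the time, the measured TCP pose, the force and the opening at its end, in the units of the state.
- ctrl.read_state(): the state, without advancing time (a new reading comes with each control period).
- ctrl.get_image(name): name is "side" or "top" or "wrist"; returns a dict with "color" (384x512x3 uint8, red, green, blue), "depth" (384x512 float32, mm along the optical axis (not along the pixel's ray), 0 where there is no reading), "camera_matrix" (3x3 intrinsics, pixels), "k1" (the pictures are not rectified: a ray, as slopes to the right and down, at radius r is drawn at 1 + k1 r^2 times it, then the intrinsics apply), "R" (3x3) and "t" (3): a world point X has camera coordinates R X + t. Camera axes: x right, y down, z forward; pixel columns grow to the right and rows downward; lengths in mm; the calibration is good to about 2 mm. A picture is of the moment at which its call begins.
- ctrl.finish_job(): hands the job in, once; it reports no verdict.
Trained networks look in a picture, given as the dict that the camera call returned (one of the last four; its "shot" number tells which), for a name from the list of things; names that differ only in an ending like _2 or _b are one class to them, and where a whole thing is asked for, a point or a joint stands for the part that bears it (a point fixed in the world has none). Each returns a list of dicts, best first, with "conf" (0 to 1); they miss things now and then, are a little off and sometimes report something else, mostly with a low value. They report only what shows in the picture. A call takes as long as a camera call. They do not tell look-alikes from the thing itself.
- ctrl.search_frame(query, picture): "extent" ([centre column, centre row, width, height] in pixels, round what is visible of it).
The state is a dict: "clock": time; "qpos": joint angles; "qd": joint speeds; "tau": joint torques, N m; "eef_pos": TCP position; "tool_rot": TCP orientation; "force": force on the tool from outside, world axes, zero at the start; "torque": the same for the moment, N m; "width": finger opening in mm.
Only numpy, scipy, OpenCV 4.12 (cv2) and the standard library are available. Lean on these libraries where they do the work, as an engineer would, in place of code of your own. Each camera call takes 0.05 s, during which the arm holds its last target. There are 200 camera calls.

## Working session

There is one attempt and no reset: what is moved stays moved. The work goes in short steps, Python scripts to look and compute and a shell command to move; the robot and the scene stay as the last step left them, time stands still between calls to the robot, and variables do not carry over. Pictures are saved under pics/ and viewed, about 8 in all and at most 12, crops included, and the job is handed in when it is done.

```bash
mkdir -p pics; ls
cat > h.py <<'E'
import numpy as np, cv2, json
from cell import ctrl
def ray(p,u,v):
    K=np.array(p["camera_matrix"]);d=np.array([p["k1"],0,0,0,0],float)
    # undistort
    a=np.array([(u-K[0,2])/K[0,0],(v-K[1,2])/K[1,1]]);s=a.copy()
    for _ in range(20): s=a/(1+p["k1"]*(s@s))
    return s
def world(p,u,v,depth=None):
    s=ray(p,u,v)
    if depth is None: depth=float(p["depth"][int(round(v)),int(round(u))])
    c=np.array([s[0],s[1],1])*depth
    return np.array(p["R"]).T@(c-np.array(p["t"]))
def atz(p,u,v,z):
    R=np.array(p["R"]);t=np.array(p["t"]);s=ray(p,u,v)
    d=R.T@np.array([s[0],s[1],1]);o=-R.T@t
    return o+d*(z-o[2])/d[2]
def proj(p,X):
    c=np.array(p["R"])@np.array(X)+np.array(p["t"]);a=c[:2]/c[2];a=a*(1+p["k1"]*(a@a))
    K=np.array(p["camera_matrix"]);return K[0,0]*a[0]+K[0,2],K[1,1]*a[1]+K[1,2]
def save(p,n): cv2.imwrite("pics/"+n,p["color"][:,:,::-1])
E
python3 - <<'E'
from h import *
s=ctrl.read_state();print(s)
ims=[]
for n in("side","top"):
    p=ctrl.get_image(n);ims.append(p["color"]);print(n,p["t"],(-np.array(p["R"]).T@p["t"]).round())
    for q in["canner","lid","knob_left_grip","knob_right_grip","vent_seat","weight","paprika","honey_jar","coffee_jar"]:
        for r in ctrl.search_frame(q,p)[:4]:
            e=r["extent"];
            try: w=world(p,e[0],e[1]).round(0)
            except Exception as x: w=x
            print(q,[round(k) for k in e],round(r["conf"],2),w)
    np.savez("pics/%s0.npz"%n,**{k:v for k,v in p.items()})
im=np.vstack(ims);cv2.imwrite("pics/a.png",im[:,:,::-1]) 
cv2.imwrite("pics/a.png",cv2.resize(np.hstack(ims),(800,300))[:,:,::-1])
save({"color":ims[1]},"top0.png");save({"color":ims[0]},"side0.png")
E
```

```text
pics
{'clock': 0.0, 'qpos': array([ 1.14719054,  0.62935726,  0.03841697,  1.51838454, -0.02697893,
        0.99629057, -0.02001067]), 'qd': array([-1.49713408e-03,  6.79003332e-05, -3.03290700e-04,  2.85056019e-04,
        2.36209173e-03,  3.91183846e-04,  3.18980615e-04]), 'tau': array([-5.16044311e-04, -5.63389277e+01,  1.22560032e+00, -1.93437856e+01,
        1.08357001e-02,  1.05703666e-02,  1.30439668e-05]), 'eef_pos': array([ 227.45568272, -608.22781177,  230.37613752]), 'tool_rot': array([-3.13967054e+00,  2.93135182e-05,  3.57826440e-01]), 'force': array([ 0.31935315, -0.16478044, -0.01561328]), 'torque': array([ 0.02716407, -0.03459167,  0.01413678]), 'width': 85.27176282191071}
side [ 551.07461966   70.1726768  1037.08930517] [ 222. 1049.  484.]
canner [291, 191, 89, 92] 0.55 [438. 233. 122.]
lid [295, 178, 78, 40] 0.82 [444. 177. 131.]
knob_left_grip [325, 182, 22, 22] 0.57 [362. 229. 153.]
knob_right_grip [268, 153, 19, 23] 0.78 [542.  90. 156.]
vent_seat [294, 178, 74, 42] 0.59 [446. 182. 132.]
vent_seat [290, 189, 89, 95] 0.5 [442. 228. 124.]
weight [266, 267, 23, 35] 
[... 298 characters left out ...]
] 0.18 [439. 227. 123.]
top [ 265.41893745  492.31664425 1070.48321831] [ 331.  285. 1126.]
canner [310, 197, 94, 102] 0.91 [463. 147. 135.]
lid [313, 200, 80, 77] 0.81 [452. 144. 164.]
knob_left_grip [285, 242, 20, 19] 0.72 [361. 209. 172.]
knob_right_grip [344, 158, 20, 19] 0.76 [546.  71. 172.]
knob_right_grip [287, 240, 23, 18] 0.5 [365. 205. 170.]
vent_seat [314, 200, 80, 80] 0.88 [452. 142. 163.]
weight [204, 213, 25, 19] 0.69 [438. 398.  55.]
weight [196, 243, 16, 16] 0.59 [366. 419.  40.]
weight [233, 241, 11, 14] 0.52 [370. 328.  38.]
paprika [230, 184, 18, 23] 0.65 [502. 331. 104.]
honey_jar [212, 156, 29, 36] 0.7 [571. 375. 102.]
coffee_jar [170, 153, 43, 47] 0.94 [570. 469. 137.]
```

View images.

Run:
```python
import cv2,numpy as np
t=cv2.imread("pics/top0.png")[110:290,140:400];s=cv2.imread("pics/side0.png")[130:310,150:360]
cv2.imwrite("pics/v1.png",np.vstack([cv2.resize(t,(780,540),interpolation=2)]))
s2=cv2.resize(s,None,fx=3,fy=3,interpolation=2);cv2.imwrite("pics/v2.png",s2)
```

```text
(no output)
```

View pics/v1.png

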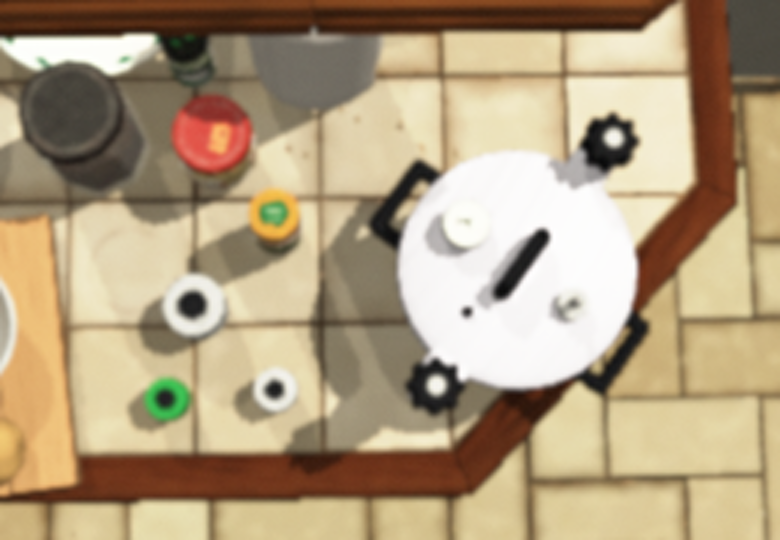

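View pics/v2.png

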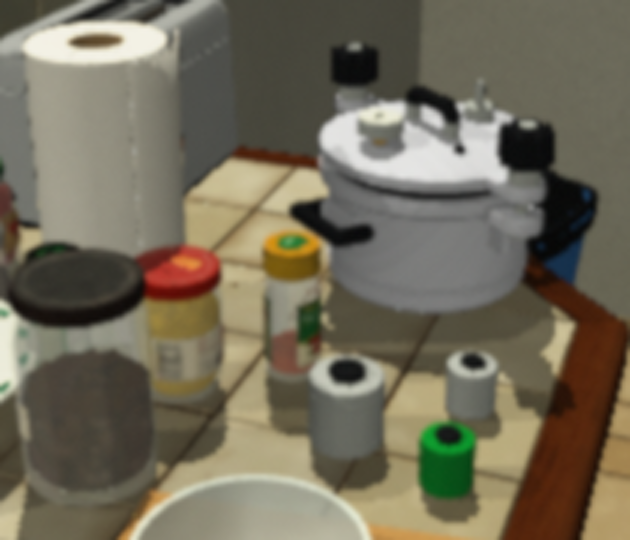

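Top view (v1), in full-frame pixels: knobs at (285,240) and (344,158), vent pipe at (330,211), dial at (295,185). Things that could be the weight: large steel cylinder (204,213), green cylinder (196,243), small steel cylinder (233,241). The weight must not be green and must be the smaller steel one, so I choose (233,241). v2 agrees: the side view shows the small steel cylinder at (307,258), and the lid raised slightly above the rim.

Run:
```python
from h import *
p=dict(np.load("pics/top0.npz",allow_pickle=True));p["k1"]=float(p["k1"])
D=p["depth"].astype(float)
W=np.array([[world(p,u,v,D[v,u]) for u in range(180,370)] for v in range(130,290)])
def cl(c,r,z0,z1):
    m=(np.hypot(W[...,0]-c[0],W[...,1]-c[1])<r)&(W[...,2]>z0)&(W[...,2]<z1)
    q=W[m];print(c,len(q),q.mean(0).round(1),((q.max(0)+q.min(0))/2).round(1),(q.max(0)-q.min(0)).round(1),np.percentile(q[:,2],[10,50,90]).round(1))
    return q
for c,r,z0,z1 in [((361,209),35,160,190),((546,71),35,160,190),((368,330),26,25,60),((366,421),26,25,60),((438,398),36,25,80),((502,333),30,90,120),((422,102),20,135,190),((452,142),95,105,150)]: cl(c,r,z0,z1)
s=dict(np.load("pics/side0.npz",allow_pickle=True));s["k1"]=float(s["k1"])
c=(p["color"][195:275,190:265]);cv2.imwrite("pics/v3.png",cv2.resize(c[:,:,::-1],None,fx=6,fy=6,interpolation=2))
ctrl.get_image
```

```text
(361, 209) 265 [368.4 209.9 169.4] [368.2 210.4 169.9] [41.6 42.2 14. ] [166.4 169.6 172.1]
(546, 71) 253 [550.7  71.4 169.2] [551.9  70.8 167.2] [43.1 43.  14. ] [165.9 169.6 172.1]
(368, 330) 165 [372.3 332.9  36.6] [372.1 333.7  36.3] [35.  34.8 14.7] [33.1 36.3 40.5]
(366, 421) 174 [365.9 423.9  36. ] [365.9 423.9  34.1] [35.  34.9 17.7] [32.  36.1 39.8]
(438, 398) 351 [441.5 398.9  51.5] [441.9 399.5  42.9] [49.5 49.7 34.9] [47.9 51.5 57.3]
(502, 333) 242 [508.1 330.  104.8] [509.  329.7 100.4] [39.7 38.5 20.7] [101.8 105.2 107.7]
(422, 102) 101 [429.2 101.4 145.5] [429.8 104.4 151.3] [23.2 31.8 32.1] [140.  143.2 158.9]
(452, 142) 4356 [453.6 140.6 129.4] [457.  139.9 127.5] [178.9 183.7  45. ] [124.5 129.2 134.2]
```

View pics/v3.png

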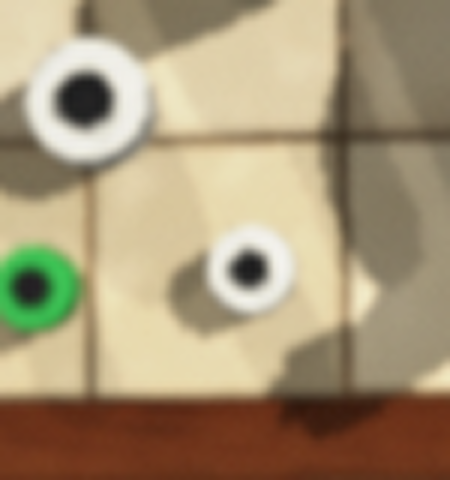

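v3 confirms the weight: a bare steel cylinder at crop (249,268), full frame (231,240). The green one and the bigger steel one are at left.

```bash
cat >> h.py <<'E'
def plan(tgt,yaw,n,s=None):
    """rows (units) from measured pose to tgt (mm), yaw in n equal rows"""
    from scipy.spatial.transform import Rotation as Ro
    s=s or ctrl.read_state();R=Ro.from_euler("xyz",s["tool_rot"]);p=s["eef_pos"]
    y0=s["tool_rot"][2];dy=yaw-y0;dy=(dy+np.pi)%(2*np.pi)-np.pi if abs(dy)>np.pi else dy
    step=(np.array(tgt)-p)/n
    # level residual tilt in first rows
    out=[]
    Rt=Ro.from_euler("xyz",[np.pi,0,yaw])
    rv=(R.inv()*Ro.from_euler("z",-dy*0)*Ro.from_euler("xyz",[np.pi,0,y0])).as_rotvec()
    for i in range(n):
        a=Ro.from_euler("xyz",[np.pi,0,y0+dy*i/n])
        t=a.inv().apply(step)/30
        r=np.array([0,0,-dy/n])/np.radians(6)
        if i==0: r=r+rv/np.radians(6)
        out.append([round(float(k),2)+0 for k in list(t)+list(r)])
    for i in range(0,n,12): print("'[%s]'"%json.dumps(out[i:i+12]).replace(" ",""))
def st():
    s=ctrl.read_state();print(round(s["clock"],2),s["eef_pos"].round(1),s["tool_rot"].round(3),"F",s["force"].round(1),"T",s["torque"].round(3),"w",round(s["width"],1),"q7",s["qpos"][6].round(2))
E
python3 -c "
from h import *
plan([551,71,205],3.0,28)"
```

```text
'[[[0.64,-0.62,0.03,0.0,0.0,-0.9],[0.7,-0.56,0.03,0.0,0.0,-0.9],[0.75,-0.49,0.03,0.0,0.0,-0.9],[0.79,-0.42,0.03,0.0,0.0,-0.9],[0.83,-0.34,0.03,0.0,0.0,-0.9],[0.86,-0.26,0.03,0.0,0.0,-0.9],[0.88,-0.18,0.03,0.0,0.0,-0.9],[0.89,-0.1,0.03,0.0,0.0,-0.9],[0.9,-0.01,0.03,0.0,0.0,-0.9],[0.89,0.07,0.03,0.0,0.0,-0.9],[0.88,0.16,0.03,0.0,0.0,-0.9],[0.86,0.24,0.03,0.0,0.0,-0.9]]]'
'[[[0.84,0.32,0.03,0.0,0.0,-0.9],[0.8,0.4,0.03,0.0,0.0,-0.9],[0.76,0.47,0.03,0.0,0.0,-0.9],[0.72,0.54,0.03,0.0,0.0,-0.9],[0.66,0.6,0.03,0.0,0.0,-0.9],[0.6,0.66,0.03,0.0,0.0,-0.9],[0.54,0.72,0.03,0.0,0.0,-0.9],[0.47,0.77,0.03,0.0,0.0,-0.9],[0.39,0.81,0.03,0.0,0.0,-0.9],[0.31,0.84,0.03,0.0,0.0,-0.9],[0.23,0.87,0.03,0.0,0.0,-0.9],[0.15,0.88,0.03,0.0,0.0,-0.9]]]'
'[[[0.07,0.89,0.03,0.0,0.0,-0.9],[-0.02,0.9,0.03,0.0,0.0,-0.9],[-0.1,0.89,0.03,0.0,0.0,-0.9],[-0.19,0.88,0.03,0.0,0.0,-0.9]]]'
```

```bash
python3 -m crank '[[[0.64,-0.62,0.03,0,0,-0.9],[0.7,-0.56,0.03,0,0,-0.9],[0.75,-0.5,0.03,0,0,-0.9],[0.8,-0.42,0.03,0,0,-0.9],[0.83,-0.34,0.03,0,0,-0.9],[0.86,-0.26,0.03,0,0,-0.9],[0.88,-0.18,0.03,0,0,-0.9],[0.9,-0.1,0.03,0,0,-0.9],[0.9,0,0.03,0,0,-0.9],[0.9,0.07,0.03,0,0,-0.9],[0.88,0.16,0.03,0,0,-0.9],[0.86,0.24,0.03,0,0,-0.9]]]' -1
python3 -c "
from h import *
st();plan([551,71,205],3.0,18)"
```

```text
clock: 2.0
eef_pos: [362.5, -310.5, 219.1]
tool_rot: [-3.142, 0.011, 1.529]
force: [0.4, -0.1, 0.9]
width: 85.3
2.0 [ 362.5 -310.5  219.1] [-3.142  0.011  1.529] F [ 0.4 -0.1  0.9] T [ 0.018 -0.031  0.021] w 85.3 q7 0.4
'[[[0.72,0.32,0.03,0.0,0.11,-0.78],[0.69,0.38,0.03,0.0,0.0,-0.78],[0.66,0.43,0.03,0.0,0.0,-0.78],[0.62,0.48,0.03,0.0,0.0,-0.78],[0.58,0.53,0.03,0.0,0.0,-0.78],[0.53,0.58,0.03,0.0,0.0,-0.78],[0.49,0.62,0.03,0.0,0.0,-0.78],[0.43,0.66,0.03,0.0,0.0,-0.78],[0.38,0.69,0.03,0.0,0.0,-0.78],[0.32,0.72,0.03,0.0,0.0,-0.78],[0.26,0.74,0.03,0.0,0.0,-0.78],[0.2,0.76,0.03,0.0,0.0,-0.78]]]'
'[[[0.14,0.78,0.03,0.0,0.0,-0.78],[0.07,0.78,0.03,0.0,0.0,-0.78],[0.01,0.79,0.03,0.0,0.0,-0.78],[-0.06,0.79,0.03,0.0,0.0,-0.78],[-0.12,0.78,0.03,0.0,0.0,-0.78],[-0.18,0.77,0.03,0.0,0.0,-0.78]]]'
```

```bash
python3 -m crank '[[[0.72,0.32,0.03,0,0.1,-0.78],[0.69,0.38,0.03,0,0,-0.78],[0.66,0.43,0.03,0,0,-0.78],[0.62,0.48,0.03,0,0,-0.78],[0.58,0.53,0.03,0,0,-0.78],[0.53,0.58,0.03,0,0,-0.78],[0.49,0.62,0.03,0,0,-0.78],[0.43,0.66,0.03,0,0,-0.78],[0.38,0.69,0.03,0,0,-0.78],[0.32,0.72,0.03,0,0,-0.78],[0.26,0.74,0.03,0,0,-0.78],[0.2,0.76,0.03,0,0,-0.78]]]'
python3 -m crank '[[[0.14,0.78,0.03,0,0,-0.78],[0.07,0.78,0.03,0,0,-0.78],[0,0.79,0.03,0,0,-0.78],[-0.06,0.79,0.03,0,0,-0.78],[-0.12,0.78,0.03,0,0,-0.78],[-0.18,0.77,0.03,0,0,-0.78]]]'
python3 - <<'E'
from h import *
st()
p=ctrl.get_image("wrist");save(p,"w1.png");np.savez("pics/w1.npz",**p);print("campos",(-np.array(p["R"]).T@p["t"]).round())
for X in([551,71,170],[368.4,210.2,170],[430,104,159]): print(X,proj(p,X))
D=p["depth"];W=np.array([[world(p,u,v,float(D[v,u])) if D[v,u]>0 else [0,0,0] for u in range(0,512,3)] for v in range(0,384,3)])
for c in((551,71),(368,210)):
    m=(np.hypot(W[...,0]-c[0],W[...,1]-c[1])<32)&(W[...,2]>162)&(W[...,2]<182);q=W[m]
    if len(q):print(len(q),q.mean(0).round(1),((q.max(0)+q.min(0))/2).round(1),(q.max(0)-q.min(0)).round(1),np.percentile(q[:,2],[10,50,90]).round(1))
E
```

```text
clock: 3.0
eef_pos: [488.2, -41.3, 210.3]
tool_rot: [-3.141, 0.008, 2.558]
force: [1.2, 0.7, 0.7]
width: 85.3
clock: 3.5
eef_pos: [547.1, 95.0, 205.3]
tool_rot: [-3.135, 0.01, 3.071]
force: [0.2, -0.1, -0.0]
width: 85.5
3.5 [547.1  95.  205.3] [-3.135  0.01   3.071] F [ 0.2 -0.1 -0. ] T [ 0.017 -0.029  0.007] w 85.5 q7 0.79
campos [467. 102. 349.]
[551, 71, 170] (np.float64(216.91389234486502), np.float64(230.2502400370937))
[368.4, 210.2, 170] (np.float64(452.71791497246636), np.float64(-114.46592175917681))
[430, 104, 159] (np.float64(254.27061376227925), np.float64(24.970535741411283))
308 [550.5  73.1 170.9] [552.8  72.5 168.7] [42.1 42.9 13.2] [167.9 171.3 173.4]
```

View pics/w1.png

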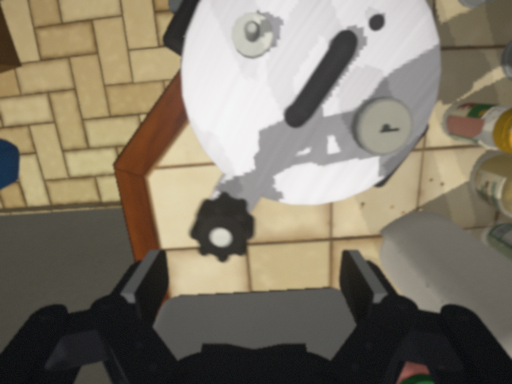

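w1 (wrist view) shows the right knob at (222,230), vent pipe at (253,33), handle at (320,80) and dial at (383,125). The pixels match the projected estimates, so the knob is at about (551,72), top z≈171.

```bash
python3 -c "
from h import *
plan([551,72,139],3.05,4)"
```

```text
'[[[-0.03,-0.25,0.56,0.0,0.12,0.07],[-0.03,-0.24,0.56,0.0,0.0,0.07],[-0.04,-0.24,0.56,0.0,0.0,0.07],[-0.04,-0.24,0.56,0.0,0.0,0.07]]]'
```

```bash
python3 -m crank '[[[-0.07,-0.5,0,0,0.1,0.1],[-0.07,-0.46,0.2,0,0,0.1],[0,0,0.7,0,0,0],[0,0,0.7,0,0,0],[0,0,0.6,0,0,0],[0,0,0,0,0,0]]]'
python3 -c "
from h import *
st();plan([551,72,139],3.05,2)"
```

```text
clock: 4.05
eef_pos: [553.5, 70.8, 137.4]
tool_rot: [3.14, 0.007, 3.056]
force: [-1.0, -0.8, 0.8]
width: 85.1
4.05 [553.5  70.8 137.4] [3.14  0.007 3.056] F [-1.  -0.8  0.8] T [-0.043  0.053  0.041] w 85.1 q7 0.76
'[[[0.04,0.02,-0.03,0.01,0.06,0.03],[0.04,0.02,-0.03,0.0,0.0,0.03]]]'
```

```bash
python3 -m crank '[[[0.08,0.04,0,0,0.06,0],[0,0,0,0,0,0],[0,0,0,0,0,0],[0,0,0,0,0,0],[0,0,0,0,0,0],[0,0,0,0,0,0]]]' 1
python3 -c "
from h import *
st()"
```

```text
clock: 4.55
eef_pos: [550.9, 71.8, 139.1]
tool_rot: [3.138, 0.001, 3.053]
force: [0.8, 2.1, -6.8]
width: 42.8
4.55 [550.9  71.8 139.1] [3.138e+00 1.000e-03 3.053e+00] F [ 0.8  2.1 -6.8] T [ 0.129 -0.275  0.038] w 42.8 q7 0.76
```

```bash
python3 -m crank '[[[0,0,0.009,0,0,1],[0,0,0.009,0,0,1],[0,0,0.009,0,0,1]]]'
python3 -c "
from h import *
st()"
python3 -m crank '[[[0,0,0.009,0,0,1],[0,0,0.009,0,0,1],[0,0,0.009,0,0,1]]]'
python3 -c "
from h import *
st()"
```

```text
clock: 4.8
eef_pos: [551.1, 72.3, 138.3]
tool_rot: [3.137, 0.0, 2.734]
force: [0.3, 1.2, -6.8]
width: 42.6
4.8 [551.1  72.3 138.3] [3.137 0.    2.734] F [ 0.3  1.2 -6.8] T [ 0.151 -0.107  0.53 ] w 42.6 q7 0.5
clock: 5.05
eef_pos: [551.4, 72.8, 137.5]
tool_rot: [3.136, -0.0, 2.411]
force: [0.7, 1.1, -5.3]
width: 42.3
5.05 [551.4  72.8 137.5] [ 3.136 -0.     2.411] F [ 0.7  1.1 -5.3] T [ 0.055 -0.014  0.546] w 42.3 q7 0.25
```

```bash
python3 -m crank '[[[0,0,0,0,0,0],[0,0,0,0,0,0],[0,0,0,0,0,0],[0,0,0,0,0,0],[0,0,-1,0,0,0],[0,0,-0.9,0,0,0]]]' -1
python3 -c "
from h import *
st();plan([368.4,210.2,196],3.09,8)"
```

```text
clock: 5.55
eef_pos: [549.0, 71.2, 193.4]
tool_rot: [-3.14, -0.004, 2.418]
force: [1.4, -0.7, -0.1]
width: 85.6
5.55 [549.   71.2 193.4] [-3.14  -0.004  2.418] F [ 1.4 -0.7 -0.1] T [-0.005 -0.046  0.01 ] w 85.6 q7 0.31
'[[[0.95,-0.06,-0.01,-0.02,-0.03,-0.8],[0.95,0.02,-0.01,0.0,0.0,-0.8],[0.94,0.1,-0.01,0.0,0.0,-0.8],[0.93,0.17,-0.01,0.0,0.0,-0.8],[0.92,0.25,-0.01,0.0,0.0,-0.8],[0.89,0.33,-0.01,0.0,0.0,-0.8],[0.86,0.4,-0.01,0.0,0.0,-0.8],[0.82,0.47,-0.01,0.0,0.0,-0.8]]]'
```

```bash
python3 -m crank '[[[0.95,-0.06,0,0,0,-0.8],[0.95,0.02,0,0,0,-0.8],[0.94,0.1,0,0,0,-0.8],[0.93,0.17,0,0,0,-0.8],[0.92,0.25,0,0,0,-0.8],[0.89,0.33,0,0,0,-0.8],[0.86,0.4,0,0,0,-0.8],[0.82,0.47,0,0,0,-0.8],[0,0,0,0,0,0]]]'
python3 - <<'E'
from h import *
st()
p=ctrl.get_image("wrist");save(p,"w2.png");np.savez("pics/w2.npz",**p)
print(proj(p,[368.4,210.2,171]))
D=p["depth"];W=np.array([[world(p,u,v,float(D[v,u])) if D[v,u]>0 else [0,0,0] for u in range(0,512,3)] for v in range(0,384,3)])
for c in((551,71),(368,210)):
    m=(np.hypot(W[...,0]-c[0],W[...,1]-c[1])<32)&(W[...,2]>162)&(W[...,2]<182);q=W[m]
    if len(q):print(len(q),q.mean(0).round(1),((q.max(0)+q.min(0))/2).round(1),(q.max(0)-q.min(0)).round(1),np.percentile(q[:,2],[10,50,90]).round(1))
plan([368.4,210.2,139],3.09,3)
E
```

```text
clock: 6.3
eef_pos: [368.8, 211.8, 201.3]
tool_rot: [3.137, 0.019, 3.123]
force: [-0.9, 0.3, 0.1]
width: 85.2
6.3 [368.8 211.8 201.3] [3.137 0.019 3.123] F [-0.9  0.3  0.1] T [-0.02   0.011 -0.027] w 85.2 q7 0.44
(np.float64(250.1068967013552), np.float64(224.8938892703502))
329 [367.  210.7 171. ] [369.3 211.4 168.7] [42.6 42.3 13. ] [168.3 171.5 173.3]
'[[[0.03,0.0,0.69,0.04,0.19,0.09],[0.03,0.0,0.69,0.0,0.0,0.09],[0.03,0.0,0.69,0.0,0.0,0.09]]]'
```

```bash
cat > s.py <<'E'
from h import *
st()
E
python3 -m crank '[[[0.03,0,0.69,0.04,0.19,0.03],[0.03,0,0.69,0,0,0.03],[0,0,0.69,0,0,0],[0,0,0,0,0,0]]]'
python3 s.py | tail -1
python3 -m crank '[[[0,0,0,0,0,0],[0,0,0,0,0,0],[0,0,0,0,0,0],[0,0,0,0,0,0],[0,0,0,0,0,0]]]' 1 | head -1
python3 s.py
for i in 1 ; do python3 -m crank '[[[0,0,0.009,0,0,1],[0,0,0.009,0,0,1],[0,0,0.009,0,0,1],[0,0,0.009,0,0,1]]]' | head -1;python3 s.py; done
python3 -m crank '[[[0,0,0.009,0,0,1],[0,0,0.009,0,0,1],[0,0,0.009,0,0,1],[0,0,0.009,0,0,1]]]' | head -1;python3 s.py
python3 -m crank '[[[0,0,0.009,0,0,1],[0,0,0.009,0,0,1],[0,0,0.009,0,0,1]]]' | head -1;python3 s.py
```

```text
clock: 6.68
eef_pos: [374.9, 209.9, 139.5]
tool_rot: [3.14, 0.008, 3.109]
force: [-0.2, -0.3, -0.0]
width: 85.5
6.68 [374.9 209.9 139.5] [3.14  0.008 3.109] F [-0.2 -0.3 -0. ] T [ 0.01   0.027 -0.008] w 85.5 q7 0.32
clock: 7.1
7.1 [377.3 210.1 141.9] [3.138 0.011 3.106] F [  0.7   1.4 -17.3] T [ 0.126 -0.27   0.099] w 42.2 q7 0.32
clock: 7.43
7.43 [376.5 206.8 140.7] [3.139 0.009 2.678] F [-0.8 -0.2 -5.9] T [-0.145  0.215  0.472] w 42.6 q7 0.01
clock: 7.77
7.77 [374.3 204.1 139.9] [3.141 0.009 2.248] F [-1.5 -1.1 -4.6] T [-0.092  0.272  0.608] w 42.4 q7 -0.31
clock: 8.02
8.02 [372.  202.8 139.4] [3.141 0.01  1.926] F [-2.1 -0.2 -3.6] T [0.007 0.382 0.678] w 42.2 q7 -0.54
```

```bash
python3 -m crank '[[[0,0,0,0,0,0],[0,0,0,0,0,0],[0,0,0,0,0,0],[0,0,-1,0,0,0],[0,0,-0.9,0,0,0]]]' -1 | head -1
python3 -c "
from h import *
st();plan([551,72,198],3.09,12)"
```

```text
clock: 8.43
8.43 [370.1 202.1 195.6] [-3.135  0.012  1.933] F [1.1 0.4 1.1] T [ 0.047 -0.042  0.037] w 85.2 q7 -0.47
'[[[-0.52,0.34,-0.01,-0.07,0.11,-0.92],[-0.55,0.29,-0.01,0.0,0.0,-0.92],[-0.57,0.24,-0.01,0.0,0.0,-0.92],[-0.59,0.18,-0.01,0.0,0.0,-0.92],[-0.61,0.12,-0.01,0.0,0.0,-0.92],[-0.62,0.06,-0.01,0.0,0.0,-0.92],[-0.62,0.0,-0.01,0.0,0.0,-0.92],[-0.62,-0.06,-0.01,0.0,0.0,-0.92],[-0.61,-0.11,-0.01,0.0,0.0,-0.92],[-0.59,-0.17,-0.01,0.0,0.0,-0.92],[-0.58,-0.23,-0.01,0.0,0.0,-0.92],[-0.55,-0.28,-0.01,0.0,0.0,-0.92]]]'
```

```bash
python3 -m crank '[[[-0.52,0.34,0,-0.07,0.1,-0.92],[-0.55,0.29,0,0,0,-0.92],[-0.57,0.24,0,0,0,-0.92],[-0.59,0.18,0,0,0,-0.92],[-0.6,0.12,0,0,0,-0.92],[-0.62,0.06,0,0,0,-0.92],[-0.62,0,0,0,0,-0.92],[-0.62,-0.06,0,0,0,-0.92],[-0.6,-0.1,0,0,0,-0.92],[-0.59,-0.17,0,0,0,-0.92],[-0.58,-0.23,0,0,0,-0.92],[-0.55,-0.28,0,0,0,-0.92]]]' | head -1
python3 -m crank '[[[0,0,0,0,0,0]]]' | head -1
python3 -c "
from h import *
st();plan([551,72,138],3.09,3)"
```

```text
clock: 9.43
clock: 9.52
9.52 [572.   70.8 209.7] [ 3.136  0.025 -3.115] F [ 0.1 -0.5  0.6] T [-0.015 -0.028 -0.022] w 85.4 q7 0.97
'[[[0.23,0.02,0.8,0.06,0.24,0.25],[0.23,0.01,0.8,0.0,0.0,0.25],[0.23,0.01,0.8,0.0,0.0,0.25]]]'
```

```bash
python3 -m crank '[[[0.5,0,0.4,0.06,0.24,0.25],[0.2,0,0.7,0,0,0.25],[0,0,0.7,0,0,0],[0,0,0.6,0,0,0],[0,0,0,0,0,0]]]'|head -1
python3 -c "
from h import *
st();plan([551,72,136.5],3.09,1)"
```

```text
clock: 9.93
9.93 [553.6  68.4 137.6] [3.139 0.006 3.109] F [ 0.9 -0.1 -0.7] T [-0.034  0.031  0.029] w 85.2 q7 0.85
'[[[0.09,0.12,0.04,0.02,0.06,0.18]]]'
```

```bash
python3 -m crank '[[[0.09,0.12,0.02,0.02,0.06,0],[0,0,0,0,0,0]]]'|head -1;python3 s.py
python3 -m crank '[[[0,0,0,0,0,0],[0,0,0,0,0,0],[0,0,0,0,0,0],[0,0,0,0,0,0],[0,0,0,0,0,0]]]' 1 | head -1
python3 s.py
python3 -m crank '[[[0,0,0.009,0,0,1],[0,0,0.009,0,0,1],[0,0,0.009,0,0,1],[0,0,0.009,0,0,1]]]' | head -1;python3 s.py
python3 -m crank '[[[0,0,0.009,0,0,1],[0,0,0.009,0,0,1],[0,0,0.009,0,0,1],[0,0,0.009,0,0,1]]]' | head -1;python3 s.py
python3 -m crank '[[[0,0,0.009,0,0,1],[0,0,0.009,0,0,1],[0,0,0.009,0,0,1]]]' | head -1;python3 s.py
```

```text
clock: 10.1
10.1 [550.5  72.5 137.7] [ 3.141e+00 -1.000e-03  3.109e+00] F [-0.9  0.  -1.2] T [ 0.015 -0.002  0.016] w 85.5 q7 0.84
clock: 10.52
10.52 [552.3  71.6 142.1] [-3.14   0.004  3.108] F [  1.5   3.9 -11.3] T [ 0.917 -0.286  0.015] w 42.4 q7 0.84
clock: 10.85
10.85 [552.3  71.8 141.3] [3.141 0.005 2.683] F [-0.3  0.  -2.1] T [-0.119  0.112  0.653] w 42.2 q7 0.51
clock: 11.18
11.18 [552.4  71.9 140.7] [3.139 0.007 2.255] F [ 0.4 -0.1 -1.3] T [-0.273  0.114  0.7  ] w 42.3 q7 0.17
clock: 11.43
11.43 [552.5  72.  140.2] [3.136 0.008 1.935] F [ 0.7 -0.  -1. ] T [-0.236  0.205  0.799] w 42.4 q7 -0.07
```

```bash
python3 -m crank '[[[0,0,-0.009,0,0,-1]]]' | head -1;python3 s.py
python3 -m crank '[[[0,0,-0.009,0,0,-1]]]' | head -1;python3 s.py
python3 -m crank '[[[0,0,-0.009,0,0,-1]]]' | head -1;python3 s.py
python3 -m crank '[[[0,0,-0.009,0,0,-1]]]' | head -1;python3 s.py
```

```text
clock: 11.52
11.52 [552.5  72.  140.4] [3.137 0.009 2.036] F [ 1.4 -1.4 -5.2] T [-0.215 -0.012 -0.035] w 42.2 q7 0.0
clock: 11.6
11.6 [552.5  72.  140.5] [3.139 0.01  2.144] F [ 0.6 -0.5 -3.6] T [-0.132  0.036 -0.324] w 42.2 q7 0.08
clock: 11.68
11.68 [552.5  71.9 140.7] [3.14  0.011 2.253] F [ 1.  -0.7 -3.6] T [ 0.003  0.057 -0.383] w 42.4 q7 0.17
clock: 11.77
11.77 [552.5  72.  140.9] [3.141 0.011 2.362] F [ 0.5  0.5 -3.9] T [ 0.039  0.045 -0.28 ] w 42.4 q7 0.25
```

```bash
python3 -m crank '[[[0,0,0,0,0,0],[0,0,0,0,0,0],[0,0,0,0,0,0],[0,0,-1,0,0,0],[0,0,-0.9,0,0,0],[0,0,0,0,0,0]]]' -1 | head -1
python3 -c "
from h import *
st();plan([368.2,210.7,205],2.8,8)"
```

```text
clock: 12.27
12.27 [551.7  73.2 199.2] [3.141 0.008 2.354] F [ 0.7  0.5 -0.3] T [ 0.023 -0.029  0.052] w 85.7 q7 0.29
'[[[0.95,-0.14,-0.02,0.0,0.07,-0.53],[0.95,-0.08,-0.02,0.0,0.0,-0.53],[0.96,-0.03,-0.02,0.0,0.0,-0.53],[0.96,0.02,-0.02,0.0,0.0,-0.53],[0.95,0.08,-0.02,0.0,0.0,-0.53],[0.95,0.13,-0.02,0.0,0.0,-0.53],[0.94,0.18,-0.02,0.0,0.0,-0.53],[0.93,0.23,-0.02,0.0,0.0,-0.53]]]'
```

```bash
python3 -m crank '[[[0.95,-0.14,0,0,0.07,-0.53],[0.95,-0.08,0,0,0,-0.53],[0.96,-0.03,0,0,0,-0.53],[0.96,0.02,0,0,0,-0.53],[0.95,0.08,0,0,0,-0.53],[0.95,0.13,0,0,0,-0.53],[0.94,0.18,0,0,0,-0.53],[0.93,0.23,0,0,0,-0.53],[0,0,0,0,0,0]]]' | head -1
python3 -c "
from h import *
st();plan([368.2,210.7,138],2.8,3)"
```

```text
clock: 13.02
13.02 [365.3 216.9 200.2] [3.134 0.013 2.797] F [ 0.5  1.  -0.2] T [ 0.07  -0.008 -0.007] w 85.6 q7 0.21
'[[[-0.05,-0.05,0.69,0.08,0.12,-0.01],[-0.05,-0.05,0.69,0.0,0.0,-0.01],[-0.05,-0.05,0.69,0.0,0.0,-0.01]]]'
```

```bash
python3 -m crank '[[[-0.07,-0.07,0.5,0.08,0.12,0],[-0.03,-0.07,0.75,0,0,0],[0,0,0.75,0,0,0],[0,0,0,0,0,0]]]'|head -1
python3 -c "
from h import *
st();plan([368.2,210.7,138],2.8,1)"
```

```text
clock: 13.35
13.35 [367.8 215.2 140.6] [3.136 0.005 2.796] F [-0.6  0.2 -0.8] T [0.016 0.057 0.025] w 85.6 q7 0.11
'[[[-0.06,-0.14,0.09,0.05,0.05,-0.04]]]'
```

```bash
python3 -m crank '[[[-0.06,-0.14,0.07,0.05,0.05,0],[0,0,0,0,0,0]]]'|head -1;python3 s.py
python3 -m crank '[[[0,0,0,0,0,0],[0,0,0,0,0,0],[0,0,0,0,0,0],[0,0,0,0,0,0],[0,0,0,0,0,0]]]' 1 | head -1
python3 s.py
python3 -m crank '[[[0,0,0.009,0,0,1]]]' | head -1;python3 s.py
python3 -m crank '[[[0,0,0.009,0,0,1]]]' | head -1;python3 s.py
python3 -m crank '[[[0,0,0.009,0,0,1]]]' | head -1;python3 s.py
```

```text
clock: 13.52
13.52 [368.  210.3 138.6] [-3.140e+00 -1.000e-03  2.795e+00] F [ 0.5 -0.7 -0.1] T [0.017 0.007 0.024] w 85.3 q7 0.12
clock: 13.93
13.93 [369.9 210.2 141.8] [3.140e+00 3.000e-03 2.791e+00] F [  0.6   2.4 -14. ] T [ 0.491 -0.205  0.058] w 42.4 q7 0.13
clock: 14.02
14.02 [369.9 210.1 141.6] [3.139e+00 3.000e-03 2.688e+00] F [ 0.5 -0.9 -4.3] T [-0.046 -0.     0.637] w 42.3 q7 0.05
clock: 14.1
14.1 [369.8 210.  141.4] [3.139e+00 3.000e-03 2.581e+00] F [-1.6 -0.9 -2. ] T [-0.081  0.078  0.773] w 42.6 q7 -0.03
clock: 14.18
14.18 [369.8 210.  141.2] [3.139e+00 3.000e-03 2.475e+00] F [-0.2  0.4 -2.2] T [-0.161  0.106  0.741] w 42.4 q7 -0.11
```

```bash
python3 -m crank '[[[0,0,0.002,0,0,0.2]]]' | head -1;python3 s.py
python3 -m crank '[[[0,0,0.002,0,0,0.2]]]' | head -1;python3 s.py
python3 -m crank '[[[0,0,0,0,0,0],[0,0,0,0,0,0],[0,0,0,0,0,0],[0,0,-1,0,0,0],[0,0,-0.9,0,0,0],[0,0,0,0,0,0]]]' -1 | head -1
python3 -c "
from h import *
st();plan([551.5,72,205],2.8,8)"
```

```text
clock: 14.27
14.27 [369.8 210.  141.2] [3.138e+00 3.000e-03 2.452e+00] F [ 0.8 -0.1 -5. ] T [-0.065 -0.119  0.744] w 42.4 q7 -0.12
clock: 14.35
14.35 [369.7 210.  141.2] [3.138 0.004 2.434] F [ 1.3  0.2 -5. ] T [-0.134 -0.135  0.748] w 42.4 q7 -0.14
clock: 14.85
14.85 [369.  210.5 199.7] [3.140e+00 1.000e-03 2.436e+00] F [1.2 0.3 0.1] T [ 0.047 -0.009  0.021] w 85.1 q7 -0.04
'[[[-0.95,0.05,-0.02,0.01,0.01,-0.43],[-0.95,0.01,-0.02,0.0,0.0,-0.43],[-0.95,-0.03,-0.02,0.0,0.0,-0.43],[-0.95,-0.08,-0.02,0.0,0.0,-0.43],[-0.95,-0.12,-0.02,0.0,0.0,-0.43],[-0.94,-0.16,-0.02,0.0,0.0,-0.43],[-0.93,-0.21,-0.02,0.0,0.0,-0.43],[-0.92,-0.25,-0.02,0.0,0.0,-0.43]]]'
```

```bash
python3 -m crank '[[[-0.95,0.05,0,0,0,-0.43],[-0.95,0.01,0,0,0,-0.43],[-0.95,-0.03,0,0,0,-0.43],[-0.95,-0.08,0,0,0,-0.43],[-0.95,-0.12,0,0,0,-0.43],[-0.94,-0.16,0,0,0,-0.43],[-0.93,-0.2,0,0,0,-0.43],[-0.92,-0.25,0,0,0,-0.43],[0,0,0,0,0,0]]]' | head -1
python3 -c "
from h import *
st();plan([551.5,72,138],2.8,3)"
```

```text
clock: 15.6
15.6 [561.9  67.8 201.8] [3.134 0.008 2.819] F [ 0.9 -1.3  0.5] T [ 0.011 -0.032  0.049] w 85.2 q7 0.7
'[[[0.12,0.01,0.71,0.07,0.08,0.06],[0.12,0.01,0.71,0.0,0.0,0.06],[0.12,0.01,0.71,0.0,0.0,0.06]]]'
```

```bash
python3 -m crank '[[[0.25,0.02,0.4,0.07,0.08,0],[0.12,0,0.8,0,0,0],[0,0,0.8,0,0,0],[0,0,0,0,0,0]]]'|head -1
python3 -c "
from h import *
st();plan([551.5,72,138],2.8,1)"
```

```text
clock: 15.93
15.93 [550.1  71.9 137.8] [ 3.141e+00 -2.000e-03  2.813e+00] F [-1.  -0.2 -0.1] T [-0.011  0.018  0.028] w 85.1 q7 0.62
'[[[-0.04,0.02,-0.01,0.01,-0.02,0.13]]]'
```

```bash
python3 -m crank '[[[-0.04,0,0,0,0,0],[0,0,0,0,0,0],[0,0,0,0,0,0],[0,0,0,0,0,0],[0,0,0,0,0,0]]]' 1 | head -1
python3 s.py
python3 -m crank '[[[0,0,0.006,0,0,0.7]]]' | head -1;python3 s.py
python3 -m crank '[[[0,0,0.004,0,0,0.4]]]' | head -1;python3 s.py
python3 -m crank '[[[0,0,0.004,0,0,0.4]]]' | head -1;python3 s.py
```

```text
clock: 16.35
16.35 [547.9  73.3 138.7] [-3.14  -0.005  2.817] F [  1.9   1.  -14.4] T [ 0.485 -0.591  0.005] w 42.5 q7 0.62
clock: 16.43
16.43 [548.1  73.6 138.6] [-3.14  -0.004  2.746] F [ 1.2  0.8 -6.9] T [ 0.329 -0.264  0.694] w 42.5 q7 0.57
clock: 16.52
16.52 [548.2  73.8 138.5] [-3.14  -0.004  2.704] F [ 0.6 -1.4 -5.3] T [ 0.009 -0.122  0.8  ] w 42.7 q7 0.53
clock: 16.6
16.6 [548.3  74.  138.4] [-3.141e+00 -3.000e-03  2.663e+00] F [-0.5 -0.  -4.8] T [ 0.007 -0.117  0.775] w 42.5 q7 0.5
```

```bash
python3 -m crank '[[[0,0,0,0,0,0],[0,0,0,0,0,0],[0,0,0,0,0,0],[0,0,-1,0,0,0],[0,0,-0.9,0,0,0],[0,0,0,0,0,0]]]' -1 | head -1
python3 -c "
from h import *
st();plan([368.2,210.7,205],2.66,8)"
```

```text
clock: 17.1
17.1 [549.2  75.6 199.1] [ 3.140e+00 -2.000e-03  2.666e+00] F [0.8 0.5 0.2] T [ 0.029 -0.067 -0.029] w 85.3 q7 0.56
'[[[0.93,0.15,-0.02,0.02,-0.02,0.01],[0.93,0.15,-0.02,0.0,0.0,0.01],[0.93,0.15,-0.02,0.0,0.0,0.01],[0.93,0.15,-0.02,0.0,0.0,0.01],[0.93,0.15,-0.02,0.0,0.0,0.01],[0.93,0.15,-0.02,0.0,0.0,0.01],[0.93,0.15,-0.02,0.0,0.0,0.01],[0.93,0.15,-0.02,0.0,0.0,0.01]]]'
```

```bash
python3 -m crank '[[[0.93,0.15,0,0,0,0],[0.93,0.15,0,0,0,0],[0.93,0.15,0,0,0,0],[0.93,0.15,0,0,0,0],[0.93,0.15,0,0,0,0],[0.93,0.15,0,0,0,0],[0.93,0.15,0,0,0,0],[0.85,0.2,0,0,0,0],[0,0,0,0,0,0]]]' | head -1
python3 -c "
from h import *
st();plan([368.2,210.7,138],2.66,3)"
```

```text
clock: 17.85
17.85 [369.1 215.8 202.8] [3.126 0.01  2.661] F [-1.   0.3 -0.3] T [-0.011  0.086 -0.005] w 85.7 q7 0.13
'[[[-0.02,-0.05,0.72,0.14,0.09,0.01],[-0.02,-0.05,0.72,0.0,0.0,0.0],[-0.02,-0.05,0.72,0.0,0.0,0.0]]]'
```

```bash
python3 -m crank '[[[-0.05,-0.15,0.6,0.14,0.09,0],[-0.03,-0.1,0.75,0,0,0],[0,0,0.75,0,0,0],[0,0,0,0,0,0]]]'|head -1
python3 -c "
from h import *
st();plan([368.2,210.7,138],2.66,1)"
```

```text
clock: 18.18
18.18 [370.1 211.4 140.6] [3.133 0.006 2.669] F [-1.   1.1 -0.6] T [-0.055  0.08  -0.012] w 85.4 q7 0.04
'[[[0.05,-0.05,0.09,0.08,0.05,0.08]]]'
```

```bash
python3 -m crank '[[[0.05,-0.05,0.07,0.08,0.05,0],[0,0,0,0,0,0],[0,0,0,0,0,0],[0,0,0,0,0,0],[0,0,0,0,0,0],[0,0,0,0,0,0]]]' 1 | head -1
python3 s.py
python3 -m crank '[[[0,0,0,0,0,0.4]]]' | head -1;python3 s.py
python3 -m crank '[[[0,0,0,0,0,0.3]]]' | head -1;python3 s.py
python3 -m crank '[[[0,0,0,0,0,0.2]]]' | head -1;python3 s.py
```

```text
clock: 18.68
18.68 [369.  210.5 140.7] [3.141 0.    2.668] F [  1.5   1.1 -13.3] T [ 0.288 -0.215 -0.035] w 42.6 q7 0.04
clock: 18.77
18.77 [369.  210.5 140.6] [3.14  0.    2.628] F [ 0.2  1.7 -9.3] T [ 0.146 -0.151  0.665] w 42.3 q7 0.01
clock: 18.85
18.85 [369.  210.5 140.5] [3.14  0.    2.598] F [ 0.5  1.1 -9.1] T [ 0.118 -0.103  0.799] w 42.7 q7 -0.01
clock: 18.93
18.93 [369.  210.5 140.5] [3.140e+00 1.000e-03 2.577e+00] F [ 1.2  0.1 -8.8] T [ 0.118 -0.148  0.754] w 42.5 q7 -0.03
```

```bash
python3 -m crank '[[[0,0,0,0,0,0],[0,0,0,0,0,0],[0,0,0,0,0,0],[0,0,-1,0,0,0],[0,0,-0.9,0,0,0],[0,0,0,0,0,0]]]' -1 | head -1
python3 -c "
from h import *
st();plan([372.3,333.3,190],0.92,16)"
```

```text
clock: 19.43
19.43 [369.7 211.3 200.8] [3.14  0.    2.572] F [ 0.7  0.5 -0.4] T [ 0.001  0.013 -0.066] w 85.8 q7 0.07
'[[[0.13,0.22,0.02,0.02,0.0,0.99],[0.15,0.2,0.02,0.0,0.0,0.99],[0.17,0.19,0.02,0.0,0.0,0.99],[0.19,0.17,0.02,0.0,0.0,0.99],[0.21,0.15,0.02,0.0,0.0,0.99],[0.22,0.12,0.02,0.0,0.0,0.99],[0.23,0.1,0.02,0.0,0.0,0.99],[0.24,0.08,0.02,0.0,0.0,0.99],[0.25,0.05,0.02,0.0,0.0,0.99],[0.25,0.02,0.02,0.0,0.0,0.99],[0.25,0.0,0.02,0.0,0.0,0.99],[0.25,-0.03,0.02,0.0,0.0,0.99]]]'
'[[[0.25,-0.05,0.02,0.0,0.0,0.99],[0.24,-0.08,0.02,0.0,0.0,0.99],[0.23,-0.1,0.02,0.0,0.0,0.99],[0.22,-0.13,0.02,0.0,0.0,0.99]]]'
```

```bash
python3 -m crank '[[[0.13,0.22,0,0,0,0.99],[0.15,0.2,0,0,0,0.99],[0.17,0.19,0,0,0,0.99],[0.19,0.17,0,0,0,0.99],[0.2,0.15,0,0,0,0.99],[0.22,0.12,0,0,0,0.99],[0.23,0.1,0,0,0,0.99],[0.24,0.08,0,0,0,0.99],[0.25,0.05,0.1,0,0,0.99],[0.25,0.02,0.1,0,0,0.99],[0.25,0,0.1,0,0,0.99],[0.25,-0.03,0.1,0,0,0.99]]]'|head -1
python3 -m crank '[[[0.25,-0.05,0.2,0,0,0.99],[0.24,-0.08,0.2,0,0,0.99],[0.23,-0.1,0.2,0,0,0.99],[0.1,-0.07,0.2,0,0,0.7],[0,0,0,0,0,0]]]'|head -1
python3 - <<'E'
from h import *
st()
p=ctrl.get_image("wrist");save(p,"w3.png");np.savez("pics/w3.npz",**p)
for X in ([372.3,333.3,38],[441.5,399,52],[508,330,105]): print(X,proj(p,X))
D=p["depth"];W=np.array([[world(p,u,v,float(D[v,u])) if D[v,u]>0 else [0,0,-99] for u in range(0,512,2)] for v in range(0,384,2)])
m=(np.hypot(W[...,0]-372,W[...,1]-333)<30)&(W[...,2]>28)&(W[...,2]<52);q=W[m]
if len(q):print(len(q),q.mean(0).round(1),((q.max(0)+q.min(0))/2).round(1),(q.max(0)-q.min(0)).round(1),np.percentile(q[:,2],[10,50,90]).round(1))
plan([372.3,333.3,60],0.92,4)
E
```

```text
clock: 20.43
clock: 20.85
20.85 [384.2 334.9 169.3] [ 3.135 -0.019  0.846] F [-0.7 -0.5 -0.6] T [-0.029  0.005 -0.011] w 85.0 q7 -1.52
[372.3, 333.3, 38] (np.float64(243.982912301912), np.float64(196.8108376666378))
[441.5, 399, 52] (np.float64(252.49289273492784), np.float64(93.09849367338134))
[508, 330, 105] (np.float64(392.58576476923656), np.float64(103.49776422441428))
267 [376.4 336.5  37.6] [375.3 335.5  35.9] [34.6 35.  14. ] [35.7 37.2 41.3]
'[[[-0.08,-0.07,0.91,0.07,-0.18,-0.17],[-0.07,-0.07,0.91,0.0,0.0,-0.17],[-0.07,-0.07,0.91,0.0,0.0,-0.17],[-0.07,-0.07,0.91,0.0,0.0,-0.17]]]'
```

View pics/w3.png

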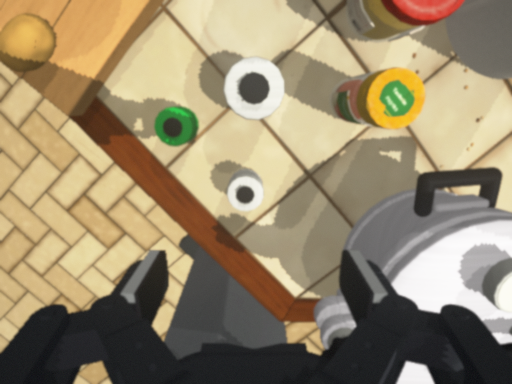

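w3 shows the small steel weight at (245,193) directly ahead, green at (176,126), big steel at (254,88) and paprika at (395,98). The way down is clear.

```bash
python3 -m crank '[[[-0.15,-0.14,0.9,0.07,-0.18,-0.3],[-0.08,-0.1,0.9,0,0,-0.3],[0,0,0.9,0,0,0],[0,0,0.6,0,0,0],[0,0,0,0,0,0]]]'|head -1
python3 -c "
from h import *
st();plan([374,334.5,9],0.92,3)"
```

```text
clock: 21.32
21.32 [378.2 336.1  71.4] [ 3.14  -0.01   0.925] F [-0.7  0.  -0.1] T [-0.023  0.052  0.026] w 85.7 q7 -1.48
'[[[-0.04,-0.03,0.69,0.01,-0.1,0.02],[-0.04,-0.03,0.69,0.0,0.0,0.02],[-0.04,-0.03,0.69,0.0,0.0,0.02]]]'
```

```bash
python3 -m crank '[[[-0.08,-0.08,0.6,0,-0.1,0],[-0.04,-0.03,0.7,0,0,0],[0,0,0.7,0,0,0],[0,0,0,0,0,0]]]'|head -1
python3 -c "
from h import *
st();plan([374,334.5,9],0.92,1)"
```

```text
clock: 21.65
21.65 [376.4 336.1  13.6] [ 3.14  -0.005  0.929] F [-0.7 -0.1  0.8] T [-0.032  0.02   0.017] w 85.4 q7 -1.49
'[[[-0.09,-0.03,0.15,0.02,-0.05,0.09]]]'
```

```bash
python3 -m crank '[[[-0.09,-0.03,0.13,0,-0.05,0],[0,0,0,0,0,0],[0,0,0,0,0,0],[0,0,0,0,0,0],[0,0,0,0,0,0],[0,0,0,0,0,0],[0,0,0,0,0,0]]]' 1|head -1
python3 s.py
python3 -m crank '[[[0,0,-0.7,0,0,0],[0,0,-1,0,0,0],[0,0,-1,0,0,0],[0,0,-1,0,0,0],[0,0,-1,0,0,0],[0,0,-0.8,0,0,0],[0,0,0,0,0,0]]]'|head -1
python3 - <<'E'
from h import *
st()
p=ctrl.get_image("wrist");save(p,"w4.png");np.savez("pics/w4.npz",**p)
p=ctrl.get_image("side");save(p,"s4.png");np.savez("pics/s4.npz",**p)
p=ctrl.get_image("top");save(p,"t4.png");np.savez("pics/t4.npz",**p)
t=ctrl.read_state()["eef_pos"];print(proj(p,t))
a=cv2.imread("pics/w4.png");b=cv2.imread("pics/s4.png")
s=dict(np.load("pics/s4.npz",allow_pickle=True));s["k1"]=float(s["k1"]);u,v=[int(x) for x in proj(s,t)];print(u,v)
c=cv2.resize(b[max(0,v-70):v+70,u-70:u+70],(400,400),interpolation=2)
c2=cv2.resize(a[180:384,130:410],(400,291))
o=np.zeros((400,800,3),np.uint8);o[:291,:400]=c2;o[:,400:]=c[:400];cv2.imwrite("pics/v4.png",o)
E
```

```text
clock: 22.23
22.23 [377.3 336.4  16.4] [ 3.139 -0.008  0.93 ] F [ 0.  -0.5 -1.5] T [-0.047  0.015 -0.031] w 34.2 q7 -1.49
clock: 22.82
22.82 [374.8 334.4 187.5] [ 3.139e+00 -3.000e-03  9.310e-01] F [ 0.6 -0.1 -1.1] T [ 0.02  -0.001  0.005] w 33.8 q7 -1.47
(np.float64(228.66151418570072), np.float64(237.17837981642816))
310 185
```

View pics/v4.png

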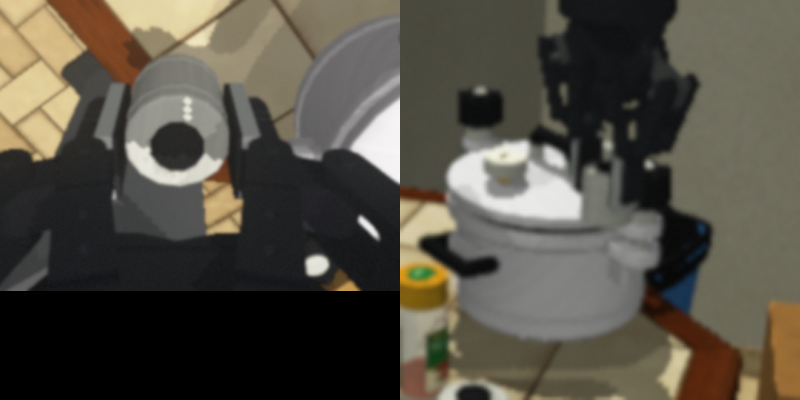

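Run:
```python
from h import *
s=ctrl.read_state();t=s["eef_pos"];y=s["tool_rot"][2]
p=dict(np.load("pics/w4.npz",allow_pickle=True));p["k1"]=float(p["k1"])
g=p["color"].astype(int).max(2);D=p["depth"]
sub=g[240:340,200:310]
n,l,stt,c=cv2.connectedComponentsWithStats((sub<60).astype(np.uint8))
for i in range(1,n):
    if stt[i,4]>300: print(stt[i],c[i]+[200,240])
u,v=254,283
print("depth button",world(p,u,v),t)
W=np.array([[world(p,a,b,float(D[b,a])) for a in range(205,305)] for b in range(215,320)])
q=W.reshape(-1,3);q=q[np.hypot(q[:,0]-t[0],q[:,1]-t[1])<26]
print(np.histogram(q[:,2]-t[2],bins=range(-30,50,4)))
tx=np.array([np.cos(y),np.sin(y)]);ty=np.array([np.sin(y),-np.cos(y)])
for lo,hi in((14,30),(10,35)):
    k=q[(q[:,2]-t[2]>lo)&(q[:,2]-t[2]<hi)];d=k[:,:2]-t[:2];a=d@tx;b=d@ty
    print(len(k),np.median(k[:,2])-t[2],"x",a.min(),a.max(),a.mean(),"y",b.min(),b.max(),b.mean())
for i in range(1,n):
    if stt[i,4]>300:
        X=atz(p,*(c[i]+[200,240]),t[2]+23.6);d=X[:2]-t[:2];print("button off tool x,y",d@tx,d@ty)
```

```text
[   0    0   22  100 1037] [208.94985535 296.64513018]
[  87    0   23  100 1118] [299.32110912 296.40697674]
[ 36  27  36  31 885] [253.65649718 281.97514124]
depth button [374.93351225 333.49242538 214.18352706] [372.41115081 332.16042304 182.74927464]
(array([   0,    0,    0,    0,    0,   29,  145,  188,  180,  211,  282,
        307,  362,  435, 2862, 1184,  194,  208,  598]), array([-30, -26, -22, -18, -14, -10,  -6,  -2,   2,   6,  10,  14,  18,
        22,  26,  30,  34,  38,  42,  46]))
3966 27.053131871128073 x -15.905743805154131 20.519213530602958 7.473377107211302 y -21.149024019939237 21.206681826699825 0.6074782462327094
5483 27.313529227836455 x -15.905743805154131 20.519213530602958 7.006045828471789 y -21.149024019939237 21.32125742203434 0.5943693763145601
button off tool x,y -10.770617270062054 -21.10838772817745
button off tool x,y -10.731873115980141 23.782744738346064
button off tool x,y -2.192298101643337 1.0930622638429266
```

```bash
python3 -m crank '[[[0,0,0,0,0,0],[0,0,0,0,0,0]]]'|head -1
python3 - <<'E'
from h import *
a=ctrl.read_state()["eef_pos"]
p=ctrl.get_image("wrist");np.savez("pics/w5.npz",**p)
s=ctrl.read_state();t=s["eef_pos"];y=s["tool_rot"][2];print(a,t,s["tool_rot"])
g=p["color"].astype(int).max(2);D=p["depth"]
n,l,stt,c=cv2.connectedComponentsWithStats((g[260:320,225:285]<60).astype(np.uint8))
i=[k for k in range(1,n) if 500<stt[k,4]<1300 and stt[k,0]>0][0];uv=c[i]+[225,260];print(stt[i],uv)
m=np.argwhere(l==i)+[260,225];z=np.median([world(p,u,v)[2] for v,u in m]);print("button z rel tcp",z-t[2])
tx=np.array([np.cos(y),np.sin(y)]);ty=np.array([np.sin(y),-np.cos(y)])
# annulus at 4 mm lower: white pixels
for h in (z,t[2]+23.6):
    X=atz(p,*uv,h);d=X[:2]-t[:2];print("off",d@tx,d@ty,X.round(1))
E
```

```text
clock: 23.13
[370.93243298 330.71153323 180.10251556] [370.71117163 330.53346287 179.83102886] [3.1414814  0.01206239 0.93138897]
[ 11   7  36  31 878] [253.71412301 281.92938497]
button z rel tcp 26.86635576344233
off 0.5077726065435311 0.7096586416771717 [371.6 330.5 206.7]
off -1.776015270844933 0.712165564218125 [370.2 328.7 203.4]
```

```bash
python3 -m crank '[[[0,0,-1,0,-0.1,0],[0,0,-0.6,0,0,0],[0,0,0,0,0,0]]]'|head -1
python3 -c "
from h import *
st();plan([428.5,101.5,212],0.92,10)"
```

```text
clock: 23.43
23.43 [368.9 329.  224.4] [-3.14   0.035  0.932] F [ 0.1  0.5 -2.5] T [ 0.089  0.015 -0.04 ] w 34.0 q7 -1.46
'[[[-0.49,0.61,0.04,-0.02,0.33,0.01],[-0.49,0.61,0.04,0.0,0.0,0.01],[-0.49,0.61,0.04,0.0,0.0,0.01],[-0.49,0.61,0.04,0.0,0.0,0.01],[-0.49,0.61,0.04,0.0,0.0,0.01],[-0.49,0.61,0.04,0.0,0.0,0.01],[-0.49,0.62,0.04,0.0,0.0,0.01],[-0.48,0.62,0.04,0.0,0.0,0.01],[-0.48,0.62,0.04,0.0,0.0,0.01],[-0.48,0.62,0.04,0.0,0.0,0.01]]]'
```

```bash
python3 -m crank '[[[-0.49,0.6,0,0,0.33,0],[-0.49,0.6,0,0,0,0],[-0.49,0.6,0,0,0,0],[-0.49,0.6,0,0,0,0],[-0.49,0.6,0,0,0,0],[-0.49,0.6,0,0,0,0],[-0.49,0.6,0,0,0,0],[-0.48,0.6,0,0,0,0],[-0.45,0.6,0,0,0,0],[-0.35,0.4,0,0,0,0],[0,0,0,0,0,0],[0,0,0,0,0,0]]]'|head -1
python3 -c "
from h import *
st();plan([428.5,101.5,200],0.92,2)"
```

```text
clock: 24.43
24.43 [419.5 101.2 208.5] [-3.128  0.017  0.936] F [ 0.3  0.  -1.1] T [ 0.05  -0.033 -0.003] w 34.0 q7 -0.95
'[[[0.09,0.12,0.14,-0.13,0.16,0.07],[0.09,0.12,0.14,0.0,0.0,0.08]]]'
```

```bash
python3 -m crank '[[[0.09,0.12,0.1,-0.13,0.16,0.07],[0.09,0.12,0.1,0,0,0.08],[0,0,0,0,0,0],[0,0,0,0,0,0]]]'|head -1
python3 - <<'E'
from h import *
st()
p=ctrl.get_image("side");np.savez("pics/s6.npz",**p);save(p,"s6.png")
w=ctrl.get_image("wrist");np.savez("pics/w6.npz",**w);save(w,"w6.png");st()
t=ctrl.read_state()["eef_pos"]
print("vent tip",proj(p,[429.3,101.3,161]),"wbot",proj(p,t-[0,0,13]),"tcp",proj(p,t))
u,v=[int(x) for x in proj(p,[429.3,101.3,165])]
b=cv2.imread("pics/s6.png")[v-40:v+35,u-50:u+50];print("crop origin",u-50,v-40)
c=cv2.resize(b,(800,600),interpolation=cv2.INTER_CUBIC);cv2.imwrite("pics/v6.png",c)
plan([428.5,101.5,t[2]],0.92,1)
E
```

```text
clock: 24.77
24.77 [426.8 103.7 199.5] [-3.137e+00  3.000e-03  9.230e-01] F [ 0.  -0.3 -1.7] T [-0.029 -0.022 -0.011] w 33.6 q7 -0.96
24.87 [427.1 103.8 199.8] [-3.138e+00  2.000e-03  9.230e-01] F [ 0.5  0.3 -0.5] T [-0.001 -0.059  0.029] w 33.8 q7 -0.96
vent tip (np.float64(309.21089390672046), np.float64(157.34332504314435)) wbot (np.float64(310.43297997860253), np.float64(147.85378147479003)) tcp (np.float64(310.7360382654696), np.float64(142.78868899812818))
crop origin 259 115
'[[[-0.03,0.08,0.0,-0.04,0.02,0.03]]]'
```

View pics/v6.png

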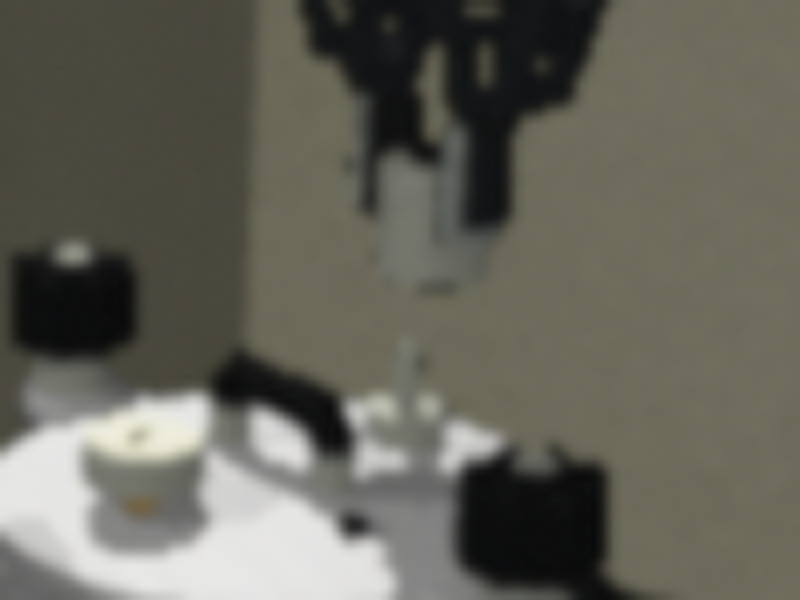

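Run:
```python
from h import *
t=np.array([427.0,103.8,199.6])
p=dict(np.load("pics/s6.npz",allow_pickle=True));p["k1"]=float(p["k1"])
R=p["R"];print("r",R[0].round(3),"K",p["camera_matrix"].round(1).tolist())
for v in range(142,153):
    print(v,[int(p["depth"][v,u]) for u in range(302,326)])
print([ [round(float(x),1) for x in world(p,u,v)] for u,v in((307,148),(310,148),(313,148),(316,148),(319,148),(309,160),(310,160))])
tz=t+[0,0,-5]
for o in ([0,0,0],[18,0,0],[-18,0,0]): pass
r=R[0]
for s_ in(-18,0,18): print(proj(p,tz+s_*r))
w=dict(np.load("pics/w6.npz",allow_pickle=True));w["k1"]=float(w["k1"])
g=w["color"].astype(int).max(2)
n,l,stt,c=cv2.connectedComponentsWithStats((g[260:320,225:285]<60).astype(np.uint8))
i=[k for k in range(1,n) if 500<stt[k,4]<1300 and stt[k,0]>0][0];uv=c[i]+[225,260]
print(uv,world(w,*uv), [atz(w,*uv,t[2]+h).round(1) for h in (23.6,26.8)])
cv2.imwrite("pics/v7.png",cv2.resize(cv2.imread("pics/w6.png")[100:384,100:420],(800,600))[:600])
```

```text
r [-0.944 -0.33   0.01 ] K [[402.5, 0.0, 263.8], [0.0, 402.5, 197.0], [0.0, 0.0, 1.0]]
142 [2526, 2518, 2528, 998, 985, 981, 981, 978, 972, 973, 970, 971, 965, 963, 962, 963, 960, 959, 964, 968, 969, 2478, 2478, 2464]
143 [2510, 2511, 2525, 2521, 986, 983, 977, 980, 976, 978, 970, 969, 964, 964, 967, 962, 962, 966, 967, 970, 2484, 2495, 2465, 2475]
144 [2537, 2522, 2539, 2520, 989, 0, 979, 982, 980, 974, 977, 967, 968, 969, 966, 971, 969, 971, 975, 976, 2474, 2475, 2486, 2468]
145 [2525, 2533, 2531, 2502, 989, 985, 981, 980, 981, 975, 976, 976, 971, 969, 970, 967, 970, 972, 974, 2493, 2490, 2488, 2473, 2498]
146 [2537, 2531, 2531, 2523, 988, 984, 985, 982, 980, 978, 979, 976, 979, 974, 970, 982, 981, 984, 2491, 2505, 2498, 2504, 2501, 2493]
147 [2525, 2524, 2528, 996, 988, 986, 984, 981, 978, 981, 979, 982, 980, 978, 978, 977, 985, 987, 2507, 2507, 2493, 2475, 2474, 2473]
148 [2548, 2532, 0, 2555, 991, 986, 980, 985, 980, 984, 978, 977, 976, 981, 979, 981, 986, 990, 2493, 2497, 2490, 2497, 2480, 2480]
149 [2536, 2545, 2527, 2534, 990, 986, 987, 982, 983, 980, 976, 978, 983, 976, 979,
[... 266 characters left out ...]
, 985, 2517, 2512, 2510, 2504, 2506, 2504, 2505, 2497, 2495, 2502]
152 [2550, 2555, 2548, 2539, 2548, 2549, 2538, 2550, 2532, 2544, 2522, 2539, 2512, 2521, 2525, 2529, 2514, 2514, 2504, 2507, 2510, 2494, 2503, 2494]
[[432.6, 117.8, 189.8], [424.6, 120.3, 191.5], [417.0, 120.9, 192.5], [410.5, 116.6, 192.0], [405.6, 103.9, 188.9], [428.8, 104.4, 155.0], [426.5, 103.1, 154.9]]
(np.float64(303.37245878081967), np.float64(144.81434697858597))
(np.float64(310.65048297304946), np.float64(144.818377875649))
(np.float64(317.92667869877954), np.float64(144.82308806228977))
[253.57425743 281.83168317] [427.45199703 103.41172406 225.88199132] [array([426.3, 102. , 223.2]), array([427.7, 103.7, 226.4])]
```

View pics/v7.png

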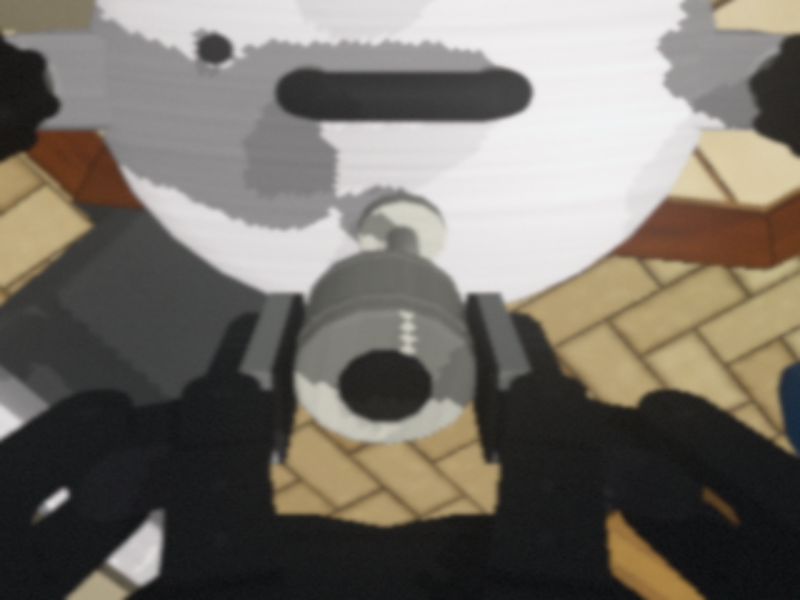

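v7 (wrist) shows the weight upright and centred in the jaws, top face centre around crop (386,375). The vent seat shows behind it at (403,222), full (261,205). I'll fit weight and seat jointly to settle the offset.

Run:
```python
from h import *
from scipy.optimize import least_squares
w=dict(np.load("pics/w6.npz",allow_pickle=True));w["k1"]=float(w["k1"])
s=dict(np.load("pics/s6.npz",allow_pickle=True));s["k1"]=float(s["k1"])
t=np.array([427.0,103.8,199.7]);y=.923
tx=np.array([np.cos(y),np.sin(y),0]);ty=np.array([np.sin(y),-np.cos(y),0]);e=np.array([0,0,1.])
print("vent seat pred",proj(w,[429.3,101.3,140]),"obs",(261.2,205.1))
for z in(136,140,144): print(z,"seat from obs",atz(w,261.2,205.1,z).round(1))
A=np.linspace(0,2*np.pi,72)
def circ(p,c,r): return np.array([proj(p,c+r*(np.cos(k)*tx+np.sin(k)*ty)) for k in A])
def ext(p,a,b,h):
    c=t+a*tx+b*ty; 
    top=circ(p,c+(h-4)*e,18);bot=circ(p,c+(h-40)*e,18);but=circ(p,c+h*e,7.5)
    return top,bot,but
def f(x):
    top,bot,but=ext(w,*x)
    return [top[:,1].max()-308.2,bot[:,1].min()-218.3,but[:,0].mean()-253.6,but[:,1].mean()-281.8,(top[:,0].min()+top[:,0].max())/2-254.6, np.ptp(top[:,0])-70]
r=least_squares(f,[0,0,25]);print("wrist fit a,b,h",r.x.round(2),"res",r.fun.round(1))
def g(x):
    top,bot,but=ext(s,*x)
    return [bot[:,0].min()-305.5,bot[:,0].max()-319.5,bot[:,1].max()-151.3]
r2=least_squares(lambda x:g([x[0],r.x[1],x[1]]),[0,25]);print("side fit a,h",r2.x.round(2),r2.fun.round(1))
top,bot,but=ext(s,*r.x);print("side pred from wrist",bot.min(0),bot.max(0))
```

```text
vent seat pred (np.float64(257.8304405097102), np.float64(213.32504279516237)) obs (261.2, 205.1)
136 seat from obs [434.2 103.7 136. ]
140 seat from obs [435.1 104.9 140. ]
144 seat from obs [435.9 106.2 144. ]
wrist fit a,b,h [-7.76  0.8  15.85] res [-1.   0.2  0.5  0.8 -0.5  0.5]
side fit a,h [-7.54 22.44] [-0.2  0.2  0. ]
side pred from wrist [305.18790178 149.42392154] [319.63612511 153.85256916]
```

```bash
python3 -m crank '[[[0.2,0.127,0,-0.04,0.02,0],[0,0,0.45,0,0,0],[0,0,0,0,0,0],[0,0,0,0,0,0]]]'|head -1
python3 - <<'E'
from h import *
st()
p=ctrl.get_image("side");np.savez("pics/s8.npz",**p);save(p,"s8.png")
w=ctrl.get_image("wrist");np.savez("pics/w8.npz",**w);save(w,"w8.png");st()
b=cv2.imread("pics/s8.png")[120:180,275:345];b=cv2.resize(b,(700,600),interpolation=cv2.INTER_CUBIC);cv2.imwrite("pics/v8.png",b)
for v in range(142,166):
    d=p["depth"][v,300:326]; print(v,[int(x) if 0<x<1200 else 0 for x in d])
E
```

```text
clock: 25.2
25.2 [435.8 108.4 186.8] [ 3.139e+00 -2.000e-03  9.250e-01] F [-0.2 -0.8 -1.2] T [-0.03  -0.014  0.011] w 33.9 q7 -0.97
25.3 [435.4 108.2 186.9] [ 3.14e+00 -2.00e-03  9.25e-01] F [ 0.1  0.  -1.6] T [-0.     0.045 -0.023] w 33.5 q7 -0.97
142 [997, 997, 985, 982, 978, 975, 974, 973, 972, 964, 964, 963, 962, 964, 959, 962, 964, 965, 967, 0, 0, 0, 0, 0, 0, 0]
143 [996, 1003, 984, 979, 979, 976, 973, 974, 974, 968, 963, 966, 966, 960, 960, 963, 964, 965, 969, 0, 0, 0, 0, 0, 0, 0]
144 [997, 1003, 984, 982, 977, 978, 973, 975, 974, 967, 965, 961, 966, 960, 960, 960, 965, 967, 966, 0, 0, 0, 0, 0, 0, 0]
145 [1000, 1001, 986, 980, 977, 975, 972, 975, 975, 970, 965, 966, 967, 965, 961, 965, 971, 967, 972, 0, 0, 0, 0, 0, 0, 0]
146 [1006, 1006, 989, 982, 978, 979, 981, 976, 975, 974, 967, 968, 969, 966, 965, 969, 973, 970, 0, 0, 0, 0, 0, 0, 0, 0]
147 [0, 1004, 989, 987, 983, 979, 979, 980, 978, 972, 968, 967, 969, 960, 962, 964, 969, 970, 0, 0, 0, 0, 0, 0, 0, 0]
148 [0, 996, 988, 985, 986, 984, 980, 976, 977, 972, 969, 968, 968, 963, 968, 970, 972, 971, 0, 0, 0, 0, 0, 0, 0, 0]
149 [0,
[... 1027 characters left out ...]
0, 0, 0, 0, 0, 0, 0, 0]
159 [0, 0, 0, 0, 0, 0, 0, 0, 1008, 1009, 1007, 0, 0, 0, 0, 0, 0, 0, 0, 0, 0, 0, 0, 0, 0, 0]
160 [0, 0, 0, 0, 0, 0, 0, 0, 1014, 1006, 1013, 1013, 0, 0, 0, 0, 0, 0, 0, 0, 0, 0, 0, 0, 0, 0]
161 [0, 0, 0, 0, 0, 0, 0, 0, 1010, 1008, 1010, 1015, 0, 0, 0, 0, 0, 0, 0, 0, 0, 0, 0, 0, 0, 0]
162 [0, 0, 0, 0, 0, 0, 0, 0, 1009, 1011, 1011, 0, 0, 0, 0, 0, 0, 0, 0, 0, 0, 0, 0, 0, 0, 0]
163 [0, 0, 0, 0, 0, 0, 0, 0, 1014, 1010, 1010, 0, 0, 0, 0, 0, 0, 0, 0, 0, 0, 0, 0, 0, 0, 0]
164 [972, 0, 0, 0, 0, 0, 0, 0, 1012, 1014, 1015, 0, 0, 0, 0, 0, 0, 0, 0, 0, 0, 0, 0, 0, 0, 0]
165 [965, 969, 1076, 0, 0, 1021, 1022, 1021, 1014, 1013, 1014, 1021, 1027, 1026, 0, 0, 0, 0, 0, 0, 0, 0, 0, 0, 0, 0]
```

View pics/v8.png

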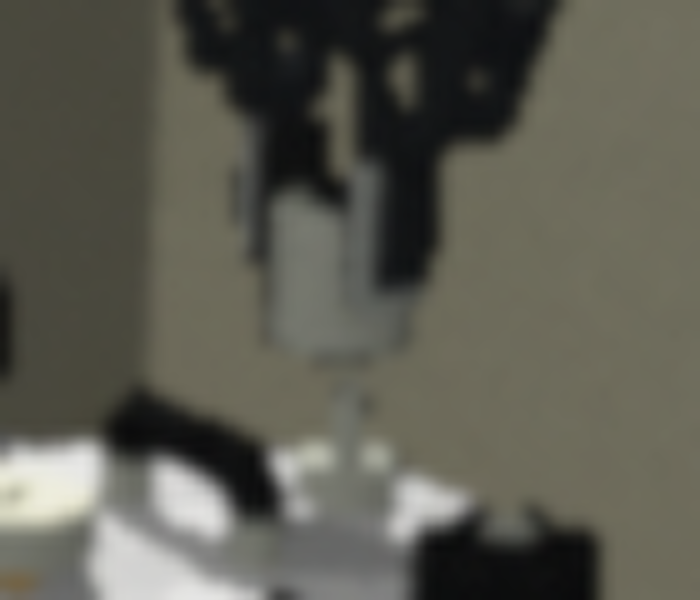

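Run:
```python
from h import *
p=dict(np.load("pics/s8.npz",allow_pickle=True));p["k1"]=float(p["k1"])
D=p["depth"];cam=-p["R"].T@p["t"]
def mean(uc,us,vs): return np.mean([world(p,uc,v,float(np.median([D[v,u] for u in us]))) for v in vs],0)
a=mean(308.0,range(307,310),range(151,155));a=mean(308.0,(306,307,308,309),range(152,156))
b=mean(309.5,(308,309,310),range(159,164))
def back(x,r): d=(cam-x)[:2];d/=np.linalg.norm(d);return np.r_[x[:2]-r*d,x[2]]
A=back(a,17.3);B=back(b,4.2);print("weight",A.round(1),"pipe",B.round(1));d=(B-A)[:2]
y=.925;tx=np.array([np.cos(y),np.sin(y)]);ty=np.array([np.sin(y),-np.cos(y)]);print("need tx,ty",d@tx,d@ty)
print("nominal vent-TCP tx ty",(np.array([429.3,101.3])-[435.4,108.2])@np.array([tx,ty]).T)
w=dict(np.load("pics/w8.npz",allow_pickle=True));w["k1"]=float(w["k1"])
cv2.imwrite("pics/v9.png",cv2.resize(w["color"][150:320,170:340,::-1],(600,600),interpolation=2))
```

```text
weight [431.7 106.9 178.1] pipe [428.2 100.6 152.7]
need tx,ty -7.162000464201837 0.9269045644579663
nominal vent-TCP tx ty [-9.18167428 -0.71892797]
```

View pics/v9.png

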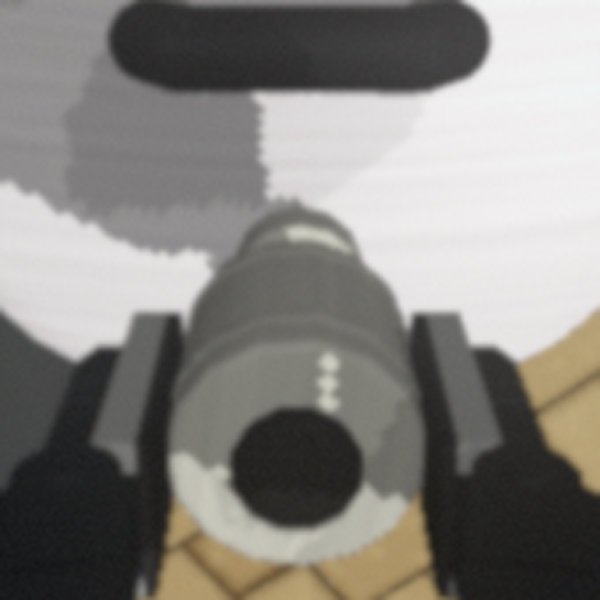

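v9 (wrist): seat edge centred at column 298 and the weight at 297, so tool-y is aligned. v8 (side): weight centre column 308, pipe 309.5. What's left is a tool-x shift.

Run:
```python
from h import *
w=dict(np.load("pics/w8.npz",allow_pickle=True));w["k1"]=float(w["k1"])
y=.925;tx=np.array([np.cos(y),np.sin(y)]);t=np.array([435.4,108.2])
for zs in(138,140,142):
  for zb in (168,170,172):
    a=(atz(w,254.3,208.6,zs)[:2]-t)@tx-13;b=(atz(w,254.3,224.2,zb)[:2]-t)@tx-18
    print(zs,zb,round(a,1),round(b,1),"need",round(a-b,1))
```

```text
138 168 -5.6 -9.1 need 3.5
138 170 -5.6 -8.2 need 2.7
138 172 -5.6 -7.3 need 1.8
140 168 -4.8 -9.1 need 4.3
140 170 -4.8 -8.2 need 3.4
140 172 -4.8 -7.3 need 2.5
142 168 -4.1 -9.1 need 5.0
142 170 -4.1 -8.2 need 4.2
142 172 -4.1 -7.3 need 3.3
```

```bash
python3 -m crank '[[[-0.083,0,0,0,0,0],[0,0,0,0,0,0]]]'|head -1;python3 s.py
python3 -m crank '[[[0,0,0.1,0,0,0],[0,0,0.1,0,0,0],[0,0,0,0,0,0]]]'|head -1;python3 s.py
python3 - <<'E'
from h import *
plan([433.0,106.2,176],.925,1)
E
```

```text
clock: 25.47
25.47 [434.2 106.1 187.6] [ 3.139e+00 -3.000e-03  9.250e-01] F [-0.  -0.4 -1. ] T [-0.005  0.007  0.039] w 33.9 q7 -0.97
clock: 25.72
25.72 [434.7 106.  182. ] [ 3.138 -0.004  0.925] F [-0.9 -1.1 -1.4] T [-0.046  0.049 -0.016] w 33.9 q7 -0.97
'[[[-0.03,-0.05,0.2,0.04,-0.04,0.0]]]'
```

```bash
python3 -m crank '[[[-0.033,-0.03,0.1,0.04,-0.04,0],[0,0,0.1,0,0,0],[0,0,0,0,0,0]]]'|head -1;python3 s.py
python3 -m crank '[[[0,0,0.1,0,0,0],[0,0,0,0,0,0]]]'|head -1;python3 s.py
python3 - <<'E'
from h import *
p=ctrl.get_image("side");np.savez("pics/s9.npz",**p);save(p,"s9.png")
for v in range(150,168):
    d=p["depth"][v,300:320]; print(v,[int(x) if 0<x<1200 else 0 for x in d])
E
```

```text
clock: 25.97
25.97 [433.2 105.7 175.3] [-3.141  0.     0.924] F [ 0.2  0.6 -1. ] T [-0.017  0.091  0.009] w 33.6 q7 -0.97
clock: 26.13
26.13 [433.  105.3 171.8] [-3.141e+00  1.000e-03  9.240e-01] F [-0.5 -0.9 -1.3] T [-0.17   0.071  0.025] w 33.4 q7 -0.97
150 [1008, 1006, 1009, 996, 992, 984, 984, 987, 983, 983, 974, 973, 974, 974, 969, 971, 970, 970, 976, 0]
151 [1011, 1007, 1009, 994, 991, 987, 986, 983, 983, 982, 979, 976, 974, 976, 974, 972, 977, 976, 973, 0]
152 [0, 1010, 1010, 994, 993, 988, 991, 985, 984, 984, 976, 977, 978, 973, 972, 972, 977, 975, 974, 0]
153 [0, 0, 0, 1000, 993, 991, 989, 988, 985, 985, 978, 975, 978, 976, 973, 971, 972, 977, 981, 0]
154 [0, 0, 0, 999, 995, 992, 989, 990, 987, 987, 980, 978, 977, 978, 975, 975, 978, 977, 981, 0]
155 [0, 0, 0, 997, 997, 992, 990, 988, 986, 986, 983, 979, 979, 981, 976, 985, 983, 988, 0, 0]
156 [0, 0, 0, 1000, 995, 992, 990, 992, 988, 986, 986, 979, 981, 981, 983, 987, 985, 0, 0, 0]
157 [0, 0, 1009, 997, 998, 999, 992, 991, 990, 992, 990, 992, 993, 993, 995, 996, 1000, 0, 0, 0]
158 [0, 0, 1006, 1002, 996, 994, 994, 991, 989, 
[... 163 characters left out ...]
002, 999, 997, 995, 996, 994, 990, 991, 990, 993, 994, 996, 999, 0, 0, 0, 0]
161 [0, 0, 0, 0, 0, 999, 995, 996, 994, 992, 990, 993, 1001, 996, 998, 0, 0, 0, 0, 0]
162 [0, 0, 0, 0, 0, 0, 0, 0, 1010, 1012, 1010, 0, 0, 0, 0, 0, 0, 0, 0, 0]
163 [0, 0, 0, 0, 0, 0, 0, 0, 1013, 1012, 1012, 0, 0, 0, 0, 0, 0, 0, 0, 0]
164 [969, 0, 0, 0, 0, 0, 0, 0, 1011, 1012, 1012, 0, 0, 0, 0, 0, 0, 0, 0, 0]
165 [968, 972, 1080, 0, 0, 1024, 1022, 1027, 1014, 1015, 1017, 1024, 1021, 1024, 0, 0, 0, 0, 0, 0]
166 [967, 970, 1060, 1064, 1019, 1014, 1015, 1017, 1017, 1014, 1015, 1017, 1013, 1018, 1014, 0, 0, 0, 0, 0]
167 [963, 967, 969, 1048, 1020, 1013, 1010, 1008, 1008, 1010, 1009, 1011, 1010, 1011, 1019, 0, 0, 0, 0, 0]
```

```bash
python3 -m crank '[[[0,0,0.1,0,0,0],[0,0,0,0,0,0]]]'|head -1;python3 s.py
python3 -m crank '[[[0,0,0.1,0,0,0],[0,0,0,0,0,0]]]'|head -1;python3 s.py
```

```text
clock: 26.35
26.35 [432.9 104.9 168.7] [-3.141e+00  2.000e-03  9.240e-01] F [ 0.5 -0.4 -1.5] T [-0.121  0.012 -0.03 ] w 33.6 q7 -0.97
clock: 26.52
26.52 [432.9 104.8 165.4] [-3.141e+00  2.000e-03  9.240e-01] F [ 0.3 -0.7 -2.5] T [-0.165  0.072  0.013] w 33.9 q7 -0.97
```

```bash
python3 -m crank '[[[0,0,0.08,0,0,0],[0,0,0,0,0,0]]]'|head -1;python3 s.py
python3 -m crank '[[[0,0,0.08,0,0,0],[0,0,0,0,0,0]]]'|head -1;python3 s.py
python3 -m crank '[[[0,0,0.06,0,0,0],[0,0,0,0,0,0]]]'|head -1;python3 s.py
```

```text
clock: 26.68
26.68 [432.9 104.8 162.7] [-3.141e+00  2.000e-03  9.240e-01] F [-0.2 -0.3 -2. ] T [-0.134  0.004  0.01 ] w 33.7 q7 -0.97
clock: 26.85
26.85 [432.9 104.8 160. ] [-3.141e+00  2.000e-03  9.240e-01] F [-0.1 -0.5 -1.6] T [-0.206  0.015 -0.05 ] w 34.1 q7 -0.97
clock: 27.02
27.02 [432.9 104.8 158. ] [-3.141e+00  2.000e-03  9.240e-01] F [ 0.3 -1.  -1.1] T [-0.176  0.029  0.047] w 33.9 q7 -0.97
```

```bash
python3 -m crank '[[[0,0,0.05,0,0,0],[0,0,0,0,0,0]]]'|head -1;python3 s.py
python3 -m crank '[[[0,0,0.05,0,0,0],[0,0,0,0,0,0]]]'|head -1;python3 s.py
python3 -m crank '[[[0,0,0.05,0,0,0],[0,0,0,0,0,0]]]'|head -1;python3 s.py
python3 - <<'E'
from h import *
p=ctrl.get_image("side");np.savez("pics/s10.npz",**p);save(p,"s10.png")
b=cv2.imread("pics/s10.png")[120:190,270:350];cv2.imwrite("pics/v10.png",cv2.resize(b,(640,560),interpolation=cv2.INTER_CUBIC))
E
```

```text
clock: 27.18
27.18 [432.9 104.8 156.3] [-3.141e+00  2.000e-03  9.240e-01] F [-0.3 -0.6 -2.5] T [-0.222  0.006  0.006] w 33.4 q7 -0.97
clock: 27.35
27.35 [432.9 104.7 155.6] [-3.141e+00  2.000e-03  9.240e-01] F [-0.4 -0.  -1.3] T [-0.17   0.069 -0.027] w 34.0 q7 -0.97
clock: 27.52
27.52 [433.  104.7 155.8] [-3.141e+00  1.000e-03  9.230e-01] F [-0.2 -0.8 -1.4] T [-0.114  0.147  0.003] w 33.9 q7 -0.97
```

View pics/v10.png

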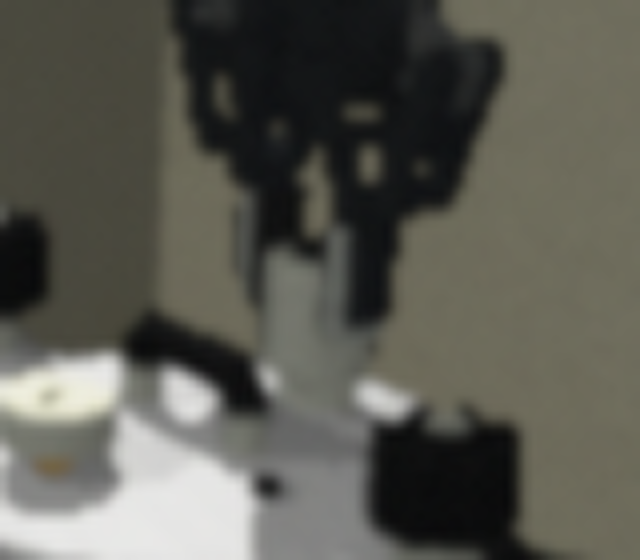

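v10 (side): the weight sits down over the pipe with nothing of the pipe showing. Descent stopped at TCP 155.7, so the underside is near 139, which is seat height. Releasing.

```bash
python3 -m crank '[[[0,0,0,0,0,0],[0,0,0,0,0,0],[0,0,0,0,0,0],[0,0,0,0,0,0]]]' -1|head -1;python3 s.py
python3 -m crank '[[[0,0,-0.5,0,0,0],[0,0,-1,0,0,0],[0,0,-1,0,0,0],[0,0,-1,0,0,0],[0,0,0,0,0,0]]]'|head -1
python3 -m crank '[[[-0.2,-1,0,0,0,0],[-0.2,-1,0,0,0,0],[0,-1,0,0,0,0],[0,-1,0,0,0,0],[0,-1,0,0,0,0],[0,-1,0,0,0,0],[0,0,0,0,0,0]]]'|head -1
python3 - <<'E'
from h import *
st()
s=ctrl.get_image("side");save(s,"s11.png");p=ctrl.get_image("top");save(p,"t11.png");st()
def med(p,X,r=12,lo=0,hi=999):
    u,v=[int(round(x)) for x in proj(p,X)];q=np.array([world(p,a,b) for a in range(u-14,u+15) for b in range(v-14,v+15)])
    m=(np.hypot(q[:,0]-X[0],q[:,1]-X[1])<r)&(q[:,2]>lo)&(q[:,2]<hi);return q[m].mean(0).round(1),np.median(q[m][:,2]).round(1),m.sum()
print("L",med(p,[368.3,210.5,170],30,158,190),"R",med(p,[551,71.5,170],30,158,190))
print("W",med(p,[429.3,101.3,178],24,165,195),"pap",med(p,[508,330,105],30,95,120))
a=cv2.imread("pics/s11.png")[120:220,240:350];b=cv2.imread("pics/t11.png")[120:270,180:380]
o=np.zeros((400,800,3),np.uint8);o[:364,:400]=cv2.resize(a,(400,364),interpolation=2);o[:300,400:]=cv2.resize(b,(400,300),interpolation=2);cv2.imwrite("pics/v11.png",o)
E
```

```text
clock: 27.9
27.9 [434.  105.7 155.6] [ 3.141e+00 -1.000e-03  9.240e-01] F [-0.5  0.1  0. ] T [ 0.011 -0.016  0.028] w 79.9 q7 -0.97
clock: 28.32
clock: 28.9
28.9 [280.4 208.5 263.2] [ 3.139 -0.006  0.918] F [-0.   0.4 -0.1] T [ 0.045  0.019 -0.005] w 85.2 q7 -1.41
29.0 [283.9 206.4 263.4] [ 3.137 -0.007  0.914] F [ 0.5  0.2 -0.2] T [-0.063  0.022 -0.004] w 85.3 q7 -1.41
L (array([368.2, 210. , 166.5]), np.float64(166.4), np.int64(265)) R (array([551.1,  71.4, 166.3]), np.float64(166.4), np.int64(248))
W (array([429.7, 102.6, 177.1]), np.float64(177.0), np.int64(219)) pap (array([508.6, 330. , 105.1]), np.float64(105.1), np.int64(237))
```

View pics/v11.png

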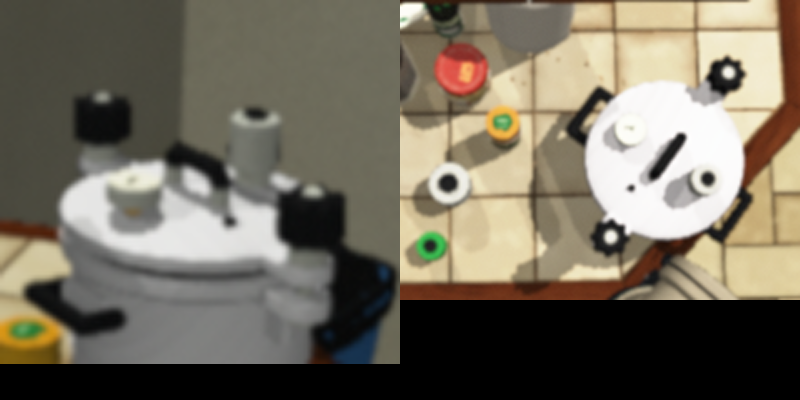

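```bash
python3 -c "
from h import *
print(ctrl.finish_job())"
```

```text
the job is handed in; nothing more can be done
None
```

The canner is closed, the regulator weight is on the vent pipe, and the job was handed in at about 29 s with the arm clear. No verdict was reported.

- **Lid:** I turned the knobs by turns, at most about 1.2 rad at a grip.
    - **Ring load at the end:** about 0.26 N m on each knob over a screw friction of about 0.51 N m; the target was 0.265.
    - **Level:** both knob tops last read 166.4 mm, so the lid is level.
- **Right knob overshoot:** I first took it about 0.3 rad further than it ended up, with the end force peaking near 112 N against the specified 105. I backed it off about 0.4 rad and turned it up again, so it was not wound purely clockwise.
- **Weight:** I took the small bare steel one. It stopped at seat height, with its underside at about 139 mm, and after release it stands upright over the vent with no pipe showing.
- **Other things:** the spice jar has not moved (under 1 mm), and the other jars were never approached.

**Disagreements between checks:**
- The wrist camera put the vent about 5–6 mm off from the top and side views, so I trusted those and the free descent.
- The knob tops sank about 3 mm by depth, against 3.5–3.8 mm implied by the turning angles. That fits some give in the grip and camera noise, so I relied on the torque readings.

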